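Stow the sorting blade, then show the long connector shell to the inspection camera

TASK

The flat sorting blade was left lying across the parts tray: slide it tip first into the slot of the aluminium block until its handle meets the block, and let go of it there. Then pick the long connector shell out of the tray and show it to the inspection camera: hold it level in the air, its pin face (the hexagon end) square to the lens, centred on the lens's axis and 100 mm in front of the glass, and finish while still holding it there. Leave the two short shells, the camera and everything else where they are.

Things in the scene. Friction and masses are not known exactly. Their poses are not given: they have to be found in the camera images.
- long_shell: Long metal connector shell, 64 mm (the other two: 44 mm), on its side in the tray, in any of the three places. Origin on its axis at mid-length, 11 mm above the tray floor; x along it towards the pin face. Along x: hexagon nut 22 mm across flats +12 to +32 mm, round body 22 mm diameter -22 to +12, tail 14 mm diameter -32 to -22. Lies level on a flat, does not roll. About 60 g.
- long_shell_mouth (a point): Centre of the long shell's pin face (the hexagon end: black insert with five brass pins), 32 mm from the shell's origin along its x.
- long_shell_tail (a point): Centre of the long shell's thin tail end, 32 mm from its origin the other way.
- short_shell_a: One of two short connector shells lying in the tray, same shape as the long shell but only 44 mm long (plain round part 14 mm). Origin on the axis at mid-length, x towards the pin face. Leave it in its place.
- short_shell_b: One of two short connector shells lying in the tray, same shape as the long shell but only 44 mm long (plain round part 14 mm). Origin on the axis at mid-length, x towards the pin face. Leave it in its place.
- parts_tray: Open grey plastic tray, fixed to the bench, 270 mm (its x) by 120 mm (its y) outside, 30 mm high, walls 5 mm, floor 5 mm thick. Origin centre of its underside. Three shells lie in it side by side, 80 mm apart along its x, their axes roughly along its y.
- blade: Flat sorting blade lying across the tray's long rims, handle reaching about 60 mm past the left (+y) rim. Steel blade 90 x 36 x 3 mm and straight black handle 100 mm long, 20 wide, 14 high, undersides flush. Origin on the underside where blade meets handle; x towards the tip, z up. About 110 g.
- blade_tip (a point): Middle of the blade's tip edge, 90 mm from the blade's origin along its x, 1.5 mm above its underside.
- blade_grip (a point): Point in the handle 65 mm behind the blade's origin, 7 mm above the underside: a good place to grip, clear of the tray.
- blade_block: Plain aluminium block fixed to the bench on the right, 110 mm (its x) by 72 mm by 57 mm high, with one level slot; a 12 mm gap along the middle of its top shows the slot from above. Origin centre of its underside. The slot opens on its -x face (55 mm from the origin, turned roughly to the robot's left, +y); the blade goes in along the block's +x.
- slot_mouth (a point): Middle of the lower edge of the slot's mouth, 36 mm above the bench. The slot is 44 mm wide, 9 mm high (36 to 45 mm above the bench) and 96 mm deep, so that the handle's shoulder, being higher than the slot, meets the block's face when the blade is fully home. Axes as the block's.
- camera_stand: Inspection camera on a column, fixed, on the left: foot 140 x 120 x 15 mm, column 24 mm diameter, 384 mm high, behind the camera. Origin centre of the foot's underside; it looks along its -x (roughly to the robot's right, -y). White head 75 x 52 x 50 mm with black lens 38 mm diameter, 30 mm long, clamped at a height that varies (lens 155 to 235 mm above the bench).
- lens (a point): Centre of the camera lens's front glass, 85 mm in front of the stand's origin. Axes as the camera stand's: the camera looks level along -x.
- focus (a point): The point 100 mm straight in front of the lens glass, on its axis, where the pin face's centre belongs. Axes as the camera stand's: its +x points at the lens.
- bottle: White plastic bottle, 56 mm diameter, 150 mm high, origin centre of its underside. Bystander.
- label_reel: White reel standing on its flange, 90 mm diameter, 58 mm high, origin centre of its underside. Bystander.
- sleeve_a: Small steel sleeve standing upright near the robot, 22 mm diameter, 26 mm high, origin centre of its underside. Bystander.
- sleeve_b: Small steel sleeve standing upright beyond the tray, 22 mm diameter, 26 mm high, origin centre of its underside. Bystander.
- pin_cup: Small white ceramic bowl, 70 mm diameter, 50 mm high, origin centre of its underside. Bystander.
- brush: Wooden-handled cleaning brush lying on the bench near the robot, origin on its underside. Bystander.
- caliper: Steel caliper lying on the bench at the back right, 200 mm long, 16 mm high, origin on its underside. Bystander.

How it is judged:
By the outcome, as a careful person would: the job done as asked, in the order asked, and still so for the second after the job is handed in, while the arm keeps its last pose, push and grip.
It also fails if it takes over 53 s, if anything falls off the work surface, if the arm or the gripper's body presses on something with over 40 N, if the wrist force passes 120 N, or if a joint passes its speed limit or range.

ROBOT

A 6-joint arm with a two-finger parallel gripper is mounted at the origin on the work surface. World frame = base frame: x ahead of the robot, y to its left, z up, the work surface at z = 0. Lengths are in m, angles in rad, forces in N, time in s.
With the tool pointing down it reaches from about 0.325 to 0.9 m from the base axis. Payload 6.1 kg.
Tool frame: the origin (TCP) lies on the centre line of the jaws, within the pads' length; the fingertips stand 25 mm ahead of it and the grasp point (between the pads) lies 6 mm ahead of it; z points along the fingers, y is the direction in which the jaws open and shut (so a half turn about z gives the same grasp; the last joint's range is limited). The gripper opens to 85 mm and grips with 20 to 120 N. Pads are 22 mm wide; open, the fingers measure 114 mm over their backs; the gripper's body (76 mm by 85 mm) begins 54 mm behind the grasp point. The pads swing forward as they close: fully open they stand 13 mm farther back than shut.
Start: joints at [-1.34, 0.22, 1.526, -0, 1.395, -0.126], TCP at [0.218, -0.586, 0.233] pointing down, gripper open.
Joint ranges: [-2.98, 2.98], [-0.91, 2.08], [0.09, 2.57], [-1.24, 4.39], [0.2, 2.65], [-2.68, 2.68]. Speed limits (rad/s): [2.57, 2.57, 3.01, 3.14, 3.14, 3.14].

INTERFACE

Orientations are given as a unit quaternion [w, x, y, z].
In Python, from station import get_state, capture, close_job, boxes_of, masks_of, mark_of gives the robot as it stands.
- The arm moves only by the tool step_arm, never from a script. Its argument "rows" is a list of rows, each an object with "offset": the shift along the tool's x, y, z in mm, a list of three; "angular": the turn, a rotation vector about the tool's x, y, z in degrees, a list of three; "gripper": the finger opening in mm, from 0 to 85.4. A call has 1 to 5 rows; each row is the pose to reach, as a shift and turn from the pose commanded when the call began, along the tool's axes at that moment; what a row does not reach only later rows make up. A row lasts 1/10 s, in which the tool goes at most 50 mm and 8.59 degrees, less where a joint would pass 70% of its speed; a pose out of reach is approached as far as the arm can. A call with a gripper value outside its range is refused whole. The fingers move at their own pace and stop on an object; "squeeze" is the grip in N (left out, the last holds). Time passes only in rows, so rows that repeat a pose let the fingers close. It gives the time, the measured TCP pose, the force and the opening at its end, in the units of the state.
- get_state(): the state, without advancing time (a new reading comes with each control period).
- capture(name): name is "side" or "top"; returns a dict with "color" (420x560x3 uint8, red, green, blue), "camera_matrix" (3x3 intrinsics, pixels), "R" (3x3) and "t" (3): a world point X has camera coordinates R X + t. Camera axes: x right, y down, z forward; pixel columns grow to the right and rows downward; lengths in m; the calibration is good to about 2 mm. A picture is of the moment at which its call begins. There is no depth.
- close_job(): hands the job in, once; it reports no verdict.
Trained networks look in the newest picture that a camera, given by its name, has taken for a name from the list of things; names that differ only in an ending like _2 or _b are one class to them, and where a whole thing is asked for, a point or a joint stands for the part that bears it (a point fixed in the world has none). Each returns a list of dicts, best first, with "score" (0 to 1); they miss things now and then, are a little off and sometimes report something else, mostly with a low value. They report only what shows in the picture. A call takes as long as a camera call.
- boxes_of(label, camera): "position" ([row, column] as shares, 0 to 1, of the picture: columns of its width, rows of its height, amid what is visible of it).
- masks_of(label, camera): "mask" (420x560 bool, what is visible of it) and "position" ([row, column] as shares, 0 to 1, of the picture: columns of its width, rows of its height, amid what is visible of it).
- mark_of(label, camera): "position" ([row, column] as shares, 0 to 1, of the picture: columns of its width, rows of its height: a listed point, or the origin of a listed thing).
The state is a dict: "time": time; "q": joint angles; "qd": joint speeds; "tau": joint torques, N m; "eef_pos": TCP position; "orientation": TCP orientation; "force": force on the tool from outside, world axes, zero at the start; "ft_torque": the same for the moment, N m; "opening": finger opening in m.
Only numpy, scipy, OpenCV 4.12 (cv2) and the standard library are available. Lean on these libraries where they do the work, as an engineer would, in place of code of your own. Each camera call takes 0.05 s, during which the arm holds its last target.

## Working session

There is one attempt and no reset: what is moved stays moved. The work goes in short steps, Python scripts to look and compute and a tool call to move; the robot and the scene stay as the last step left them, time stands still between calls to the robot, and variables do not carry over. Pictures are saved under pics/ and viewed, and the job is handed in when it is done.

Besides the shell and the picture viewer there is one more tool, called after "Call:" by a JSON object that holds its "api" and its "payload", one argument or row to a line. step_arm: Moves the arm, as the interface text tells. Its arguments: {"type":"object","properties":{"rows":{"type":"array"},"squeeze":{"type":"number"}},"required":["rows"]}

```bash
mkdir -p pics; ls; cat > h.py <<'E'
import numpy as np, cv2
from station import *
def snap(cam,fn,scale=1):
    c=capture(cam); im=c["color"][:,:,::-1]
    if scale!=1: im=cv2.resize(im,None,fx=scale,fy=scale,interpolation=cv2.INTER_CUBIC)
    cv2.imwrite("pics/"+fn,im); return c
E
python3 - <<'E'
from h import *
import pickle
d={}
for n in ("side","top"):
    c=snap(n,n+"0.png",1.4); d[n]=c
    print(n,c["camera_matrix"].tolist(),c["R"].tolist(),c["t"].tolist())
    print("centre",-c["R"].T@c["t"])
pickle.dump(d,open("cams.pkl","wb"))
s=get_state(); print(s)
E
```

```text
pics
side [[441.9255851003793, 0.0, 274.44280698614534], [0.0, 441.9255851003793, 210.31876088238334], [0.0, 0.0, 1.0]] [[-0.8717005057684243, -0.4900060925537131, 0.005679568937429596], [-0.24511809637594503, 0.42596042990852667, -0.8709046049833332], [0.4243292908486356, -0.7605601497662003, -0.49141928280797936]] [0.5313766633625139, 0.20500597121103825, 1.0375720744213135]
centre [0.07317976 0.96218934 0.68540558]
top [[474.71490035539773, 0.0, 277.29058635200096], [0.0, 474.71490035539773, 212.00520130617085], [0.0, 0.0, 1.0]] [[0.01218096681657868, -0.9998106076173738, 0.015178041480748097], [-0.9986197379713758, -0.01293922425365752, -0.05090378580905782], [0.05109053710222947, -0.014537034480644974, -0.9985882192611298]] [0.06814620176803596, 0.5752349495714183, 1.5380525743338898]
centre [0.49503096 0.09793511 1.56412849]
{'time': 0.1, 'q': array([-1.34005731e+00,  2.21180293e-01,  1.52752956e+00, -4.66283974e-06,
        1.39468132e+00, -1.26072159e-01]), 'qd': array([-0.00027009, -0.00198807, -0.00222143,  0.0002533 , -0.00039084,
       -0.00070114]), 'tau': array([ 2.74860722e-03, -4.98238599e+01, -3.90546906e+01, -4.70563441e-05,
        5.59886335e-03, -9.40949292e-07]), 'eef_pos': array([ 0.21818875, -0.58508746,  0.23167078]), 'orientation': array([-8.97906394e-04,  9.84127418e-01,  1.77461028e-01, -4.93316026e-05]), 'force': array([0.25317652, 1.30276388, 0.17813892]), 'ft_torque': array([-0.00373258,  0.02064861, -0.04107161]), 'opening': 0.0852498072825902}
```

View pics/side0.png

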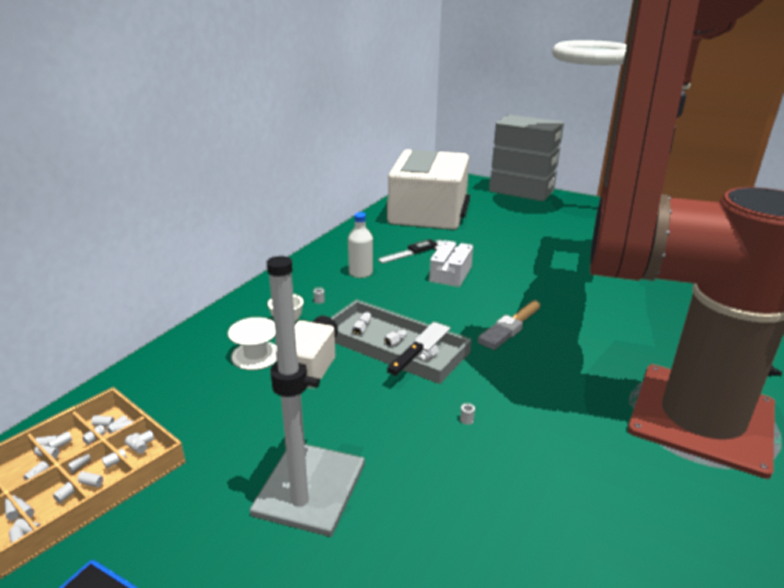

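View pics/top0.png

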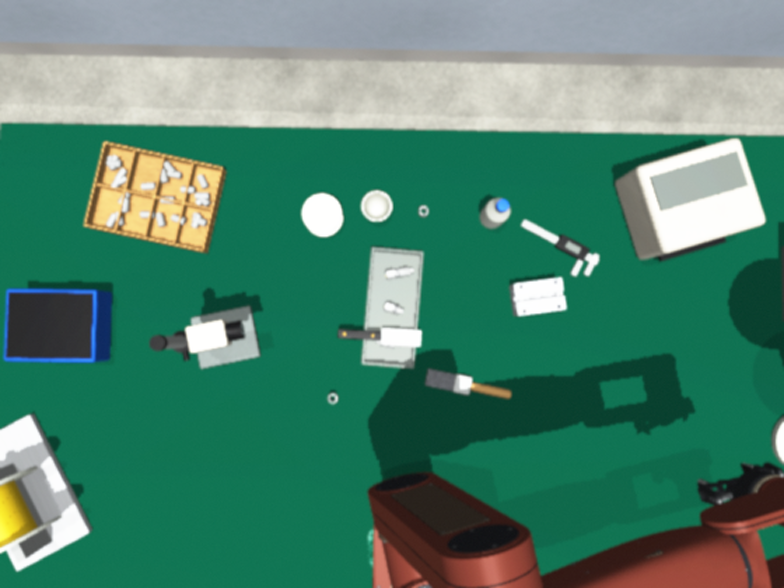

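```bash
python3 - <<'E'
from h import *
import pickle
out={}
for cam in ("side","top"):
    for l in ["long_shell","long_shell_mouth","long_shell_tail","short_shell_a","parts_tray","blade","blade_tip","blade_grip","blade_block","slot_mouth","camera_stand","lens","focus"]:
        r=mark_of(l,cam); out[cam,l]=r
        print(cam,l,[(np.round([p["position"][1]*560,p["position"][0]*420],1).tolist(),round(p["score"],2)) for p in r[:4]])
pickle.dump(out,open("marks0.pkl","wb"))
print(get_state()["time"])
E
```

```text
side long_shell [([258.4, 231.1], 0.53)]
side long_shell_mouth [([254.1, 237.6], 0.66)]
side long_shell_tail [([261.1, 224.0], 0.57)]
side short_shell_a [([282.7, 242.0], 0.67), ([307.1, 249.2], 0.55)]
side parts_tray [([280.7, 251.3], 0.56)]
side blade [([296.9, 247.2], 0.63)]
side blade_tip [([316.0, 235.5], 0.98), ([283.3, 242.4], 0.67)]
side blade_grip [([285.8, 256.5], 0.8), ([256.3, 197.0], 0.72)]
side blade_block [([320.4, 194.7], 0.79), ([319.0, 189.7], 0.23)]
side slot_mouth [([316.7, 192.6], 0.89)]
side camera_stand [([218.3, 347.2], 0.96)]
side lens [([229.2, 234.4], 0.85)]
side focus []
top long_shell [([287.1, 194.4], 0.67)]
top long_shell_mouth [([276.4, 195.8], 0.71), ([266.1, 150.7], 0.39), ([274.1, 239.6], 0.24)]
top long_shell_tail [([294.9, 189.8], 0.47), ([157.0, 238.9], 0.36)]
top short_shell_a [([281.4, 219.9], 0.59), ([277.7, 243.1], 0.46)]
top parts_tray [([280.1, 217.3], 0.77)]
top blade [([272.8, 240.4], 0.93)]
top blade_tip [([299.9, 244.0], 0.57), ([231.3, 157.3], 0.16)]
top blade_grip [([251.3, 239.0], 0.73)]
top blade_block [([381.7, 213.2], 0.67)]
top slot_mouth [([369.5, 215.9], 0.87)]
top camera_stand [([159.3, 236.0], 0.66)]
top lens [([170.6, 238.6], 0.91)]
top focus [([285.2, 197.1], 0.67)]
1.4
```

```bash
cat >> h.py <<'E'
import pickle
try: CAM=pickle.load(open("cams.pkl","rb"))
except Exception: CAM={}
def proj(cam,X):
    c=CAM[cam]; Y=np.atleast_2d(X)@c["R"].T+c["t"]; p=Y@c["camera_matrix"].T; return p[:,:2]/p[:,2:]
def ray(cam,uv):
    c=CAM[cam]; d=c["R"].T@np.linalg.inv(c["camera_matrix"])@np.array([uv[0],uv[1],1.]); return -c["R"].T@c["t"],d/np.linalg.norm(d)
def tri(us,ut):
    A=[];b=[]
    for cam,uv in(("side",us),("top",ut)):
        o,d=ray(cam,uv);P=np.eye(3)-np.outer(d,d);A.append(P);b.append(P@o)
    X=np.linalg.lstsq(np.vstack(A),np.hstack(b),rcond=None)[0]
    e=[np.linalg.norm(proj(c,X)[0]-u) for c,u in(("side",us),("top",ut))]
    return X,e
def atz(cam,uv,z):
    o,d=ray(cam,uv); return o+d*(z-o[2])/d[2]
E
python3 - <<'E'
from h import *
m=pickle.load(open("marks0.pkl","rb"))
px=lambda r:np.array([r["position"][1]*560,r["position"][0]*420])
for l in ["long_shell","long_shell_mouth","long_shell_tail","short_shell_a","parts_tray","blade","blade_tip","blade_grip","blade_block","slot_mouth","camera_stand","lens"]:
    X,e=tri(px(m["side",l][0]),px(m["top",l][0])); print(l,X.round(4),np.round(e,1))
for cam,box,fn in(("top",(225,160,110,110),"ztop.png"),("side",(210,170,140,110),"zside.png"),("top",(90,190,120,90),"ztopcam.png"),("top",(350,180,70,60),"ztopblk.png"),("side",(160,170,110,220),"zsidecam.png")):
    x,y,w,h=box; im=CAM[cam]["color"][y:y+h,x:x+w,::-1]; s=min(5*800//800*1.0+0,800/w,600/h)
    cv2.imwrite("pics/"+fn,cv2.resize(im,None,fx=s,fy=s,interpolation=cv2.INTER_CUBIC)); print(fn,box,s)
E
```

```text
long_shell [0.6348 0.0448 0.0101] [0.8 0.7]
long_shell_mouth [0.629  0.0795 0.0093] [0.5 0.4]
long_shell_tail [0.6462 0.0178 0.0165] [0.6 0.5]
short_shell_a [0.5488 0.0616 0.0107] [0. 0.]
parts_tray [ 0.5563  0.0641 -0.0212] [0.9 0.7]
blade [0.4857 0.0911 0.032 ] [1.8 1.4]
blade_tip [0.4733 0.0021 0.023 ] [1.  0.8]
blade_grip [0.4867 0.1584 0.0436] [0.6 0.4]
blade_block [ 0.579  -0.2686  0.0013] [1.1 1.1]
slot_mouth [ 0.5701 -0.2206  0.0329] [1.8 1.8]
camera_stand [0.4877 0.4577 0.0042] [2.1 1.3]
lens [0.49   0.3794 0.2298] [3.2 2.2]
ztop.png (225, 160, 110, 110) 5.0
zside.png (210, 170, 140, 110) 5.0
ztopcam.png (90, 190, 120, 90) 5.0
ztopblk.png (350, 180, 70, 60) 5.0
zsidecam.png (160, 170, 110, 220) 2.727272727272727
```

View pics/ztop.png

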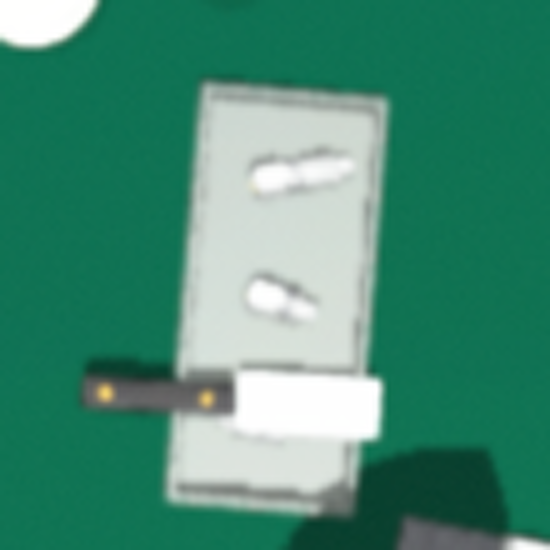

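View pics/zside.png

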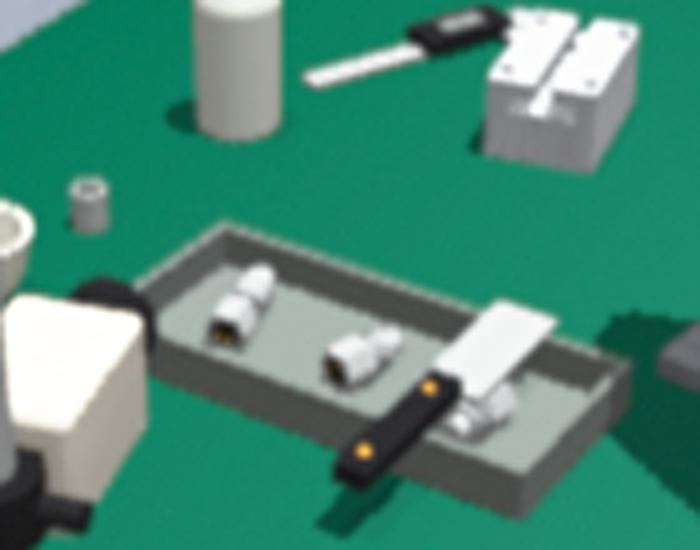

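View pics/ztopcam.png

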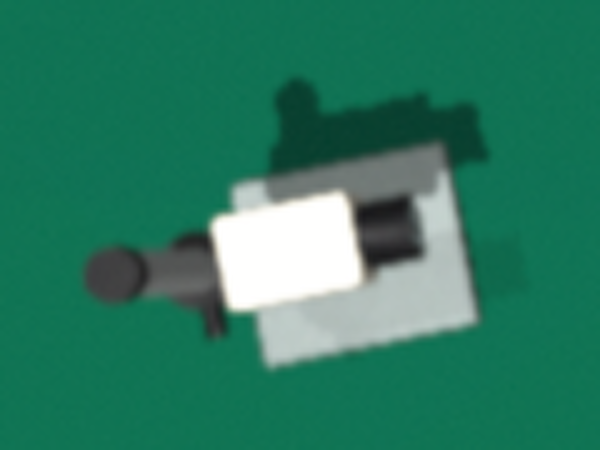

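View pics/ztopblk.png

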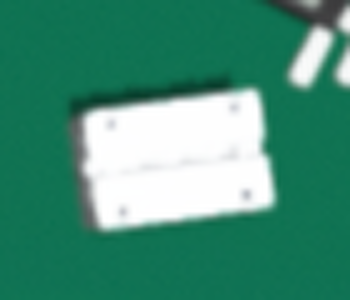

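View pics/zsidecam.png

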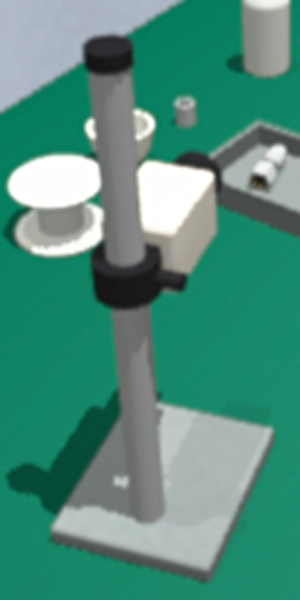

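```bash
cat > fit.py <<'E'
from h import *
from scipy.optimize import least_squares
def Z(off,s): return lambda p:(np.array(p)+.5)/s-.5+np.array(off)
zt=Z((225,160),5);zs=Z((210,170),5);zc=Z((90,190),5);zb=Z((350,180),5);zq=Z((160,170),800/110*0+600/220)
def fit(name,obs,x0,freez=True,w={"top":1,"side":1}):
    def res(p):
        c,s=np.cos(p[2]),np.sin(p[2]);R=np.array([[c,-s,0],[s,c,0],[0,0,1]]);T=np.array([p[0],p[1],p[3] if len(p)>3 else 0])
        return np.hstack([w[cam]*(proj(cam,R@np.array(X)+T)[0]-uv) for cam,X,uv in obs])
    r=least_squares(res,x0,loss="soft_l1"); print(name,r.x[:2].round(4),"yaw",np.degrees(r.x[2]).round(2),r.x[3:].round(4),"\n",res(r.x).reshape(-1,2).round(1).tolist()); return r.x
if __name__=="__main__":
    t,s="top","side"
    # tray x along +x world approx
    h=.03
    tray=[(t,(.135,.06,h),zt((203,83))),(t,(.135,-.06,h),zt((388,98))),(t,(-.135,-.06,h),zt((357,512))),(t,(-.135,.06,h),zt((168,500))),
     (s,(.135,-.06,h),zs((225,222))),(s,(-.135,-.06,h),zs((630,367))),(s,(-.135,.06,h),zs((523,480)))]
    fit("tray",tray,[.55,.06,0]); fit("tray-top",tray[:4],[.55,.06,0]); fit("tray-side",tray[4:],[.55,.06,0])
    B=[(t,(-.055,.036,.057),zb((84,112))),(t,(.055,.036,.057),zb((260,90))),(t,(.055,-.036,.057),zb((274,207))),(t,(-.055,-.036,.057),zb((98,230))),
     (s,(-.055,.036,.057),zs((488,80))),(s,(.055,-.036,.057),zs((638,27))),(s,(-.055,-.036,.057),zs((599,95))),
     (s,(-.055,-.036,0),zs((592,173))),(s,(-.055,.036,0),zs((485,152)))]
    # block x -> world -y ; block y -> world +x
    fit("block",B,[.58,-.27,-1.5]);fit("block-top",B[:4],[.58,-.27,-1.5]);fit("block-side",B[4:],[.58,-.27,-1.5])
    L=[(t,(.09,.018,.003),zt((383,378))),(t,(.09,-.018,.003),zt((379,440))),(t,(0,.018,.003),zt((237,369))),(t,(0,-.018,.003),zt((232,431))),(t,(-.1,.01,.014),zt((83,376))),(t,(-.1,-.01,.014),zt((83,407))),
     (s,(.09,.018,.003),zs((505,300))),(s,(.09,-.018,.003),zs((558,322))),(s,(-.1,.01,.014),zs((337,463))),(s,(-.1,-.01,.014),zs((362,475)))]
    fit("blade",L,[.48,.09,-1.6,.03]);
    fit("blade-top",[(c,(a,b,z+.03),u) for c,(a,b,z),u in L[:6]],[.48,.09,-1.6]);fit("blade-side",[(c,(a,b,z+.03),u) for c,(a,b,z),u in L[6:]],[.48,.09,-1.6])
    # stand: -x looks to -y => stand x -> world +y
    h=.015
    F=[(t,(.07,-.06,h),zc((232,184)))]
    F=[(t,(-.07,-.06,h),None)]
    F=[(t,(-.07,.06,h),zc((0,0)))]
    # stand x->+y (image left), stand y -> world -x (image down)
    F=[(t,(.07,-.06,h),zc((232,184))),(t,(-.07,-.06,h),zc((442,143))),(t,(-.07,.06,h),zc((479,322))),(t,(.07,.06,h),zc((268,367))),
      (s,(-.07,-.06,h),zq((170,403))),(s,(-.07,.06,h),zq((273,430))),(s,(.07,.06,h),zq((208,570))),(s,(.07,-.06,h),zq((52,535)))]
    F=[(c,X,u) for c,X,u in F]
    fit("foot",F,[.49,.46,1.5]);fit("foot-top",F[:4],[.49,.46,1.5]);fit("foot-side",F[4:],[.49,.46,1.5])
E
python3 fit.py
```

```text
tray [0.5504 0.0662] yaw -4.19 [] 
 [[0.0, 0.0], [-0.2, 0.2], [-0.9, 0.5], [-0.2, -0.2], [-0.3, -0.1], [0.4, -1.0], [-0.0, -1.4]]
tray-top [0.5508 0.0652] yaw -3.78 [] 
 [[0.0, -0.0], [-0.1, -0.1], [-0.3, 0.3], [0.4, -0.2]]
tray-side [0.5486 0.0696] yaw -4.66 [] 
 [[-0.1, 0.4], [0.5, 0.0], [-0.3, -0.4]]
block [ 0.578  -0.2688] yaw -81.8 [] 
 [[0.4, 0.6], [-0.8, 0.6], [-0.4, -0.5], [0.7, -0.6], [0.2, -0.8], [0.3, -0.0], [-0.4, -0.1], [-0.1, 0.1], [0.0, 0.4]]
block-top [ 0.5781 -0.2689] yaw -82.43 [] 
 [[0.5, 0.4], [-0.7, 0.7], [-0.5, -0.3], [0.6, -0.8]]
block-side [ 0.5782 -0.2682] yaw -80.94 [] 
 [[0.2, -0.6], [-0.0, -0.1], [-0.2, -0.0], [0.0, 0.1], [0.1, 0.6]]
blade [0.4834 0.0905] yaw -92.95 [0.0288] 
 [[-0.7, 0.8], [-0.5, -0.4], [0.7, 0.9], [1.0, -0.4], [0.1, -0.1], [-0.3, -0.0], [-0.8, 0.6], [0.1, -0.1], [-0.9, -0.4], [1.0, -0.1]]
blade-top [0.4839 0.0906] yaw -92.66 [] 
 [[-0.7, 0.5], [-0.5, -0.7], [0.6, 0.7], [1.0, -0.5], [0.1, -0.0], [-0.3, 0.0]]
blade-side [0.4823 0.092 ] yaw -93.16 [] 
 [[-0.5, 0.6], [0.4, -0.0], [-0.9, -0.3], [1.0, -0.1]]
foot [0.4761 0.4543] yaw 102.25 [] 
 [[-0.5, 0.5], [-0.1, 0.1], [-0.4, 0.5], [-0.8, 0.2], [-13.4, -2.6], [1.2, -0.6], [0.8, 0.4], [-0.8, -2.2]]
foot-top [0.4772 0.4528] yaw 102.49 [] 
 [[-0.1, 0.3], [0.3, -0.3], [0.1, 0.1], [-0.3, -0.0]]
foot-side [0.4744 0.4568] yaw 102.69 [] 
 [[-13.7, -1.6], [1.2, 0.2], [1.2, 1.6], [-0.8, -0.8]]
```

```bash
cat > lens.py <<'E'
from fit import *
t,s="top","side"
p=np.array([.4769,.4537,np.radians(102.45)])
c,sn=np.cos(p[2]),np.sin(p[2]);R=np.array([[c,-sn,0],[sn,c,0],[0,0,1]])
H=[(t,(.02,-.026,.025),zc((212,216))),(t,(-.055,-.026,.025),zc((348,191))),(t,(-.055,.026,.025),zc((364,287))),(t,(.02,.026,.025),zc((228,312))),
 (s,(-.055,.026,.025),zs((145,320))),(s,(.02,.026,.025),zs((70,432))),(s,(-.055,.026,-.025),zs((147,427))),(s,(.02,.026,-.025),zs((92,500)))]
fit("head",H,[p[0],p[1],p[2],.2]); fit("headtop",H[:4],[p[0],p[1],p[2],.2]); fit("headside",H[4:],[p[0],p[1],p[2],.2])
f=least_squares(lambda z:np.hstack([proj(cm,R@np.array(X)+[p[0],p[1],z[0]])[0]-u for cm,X,u in H]),[.2]);print(f.x,f.fun.reshape(-1,2).round(1).tolist())
# circle of lens
a=np.linspace(0,2*np.pi,60)
for z in (f.x[0],):
    for cam in("top","side"):
        im=cv2.resize(CAM[cam]["color"][:,:,::-1],None,fx=5,fy=5,interpolation=cv2.INTER_CUBIC)
        for x in(-.085,-.055):
            P=np.array([R@[x,.019*np.cos(k),.019*np.sin(k)]+[p[0],p[1],z] for k in a]);u=(proj(cam,P)+.5)*5-.5
            cv2.polylines(im,[u.round().astype(int)],True,(0,0,255),1)
        E=[];
        for zz in(-.025,.025):
            P=np.array([R@[x,y,zz]+[p[0],p[1],z] for x,y in((-.055,-.026),(-.055,.026),(.02,.026),(.02,-.026))]);u=(proj(cam,P)+.5)*5-.5
            cv2.polylines(im,[u.round().astype(int)],True,(255,0,255),1)
        x,y,w,h=(110,200,90,70) if cam=="top" else (180,205,90,80)
        cv2.imwrite(f"pics/lens_{cam}.png",im[y*5:(y+h)*5,x*5:(x+w)*5])
E
python3 lens.py
```

```text
head [0.4773 0.4531] yaw 103.13 [0.2247] 
 [[-0.1, 0.6], [-0.6, -0.2], [0.1, -1.0], [0.5, -0.1], [0.5, -0.8], [0.2, -0.5], [1.0, 0.1], [-2.8, 9.3]]
headtop [0.4776 0.4479] yaw 101.07 [0.2453] 
 [[-0.1, 0.1], [0.1, 0.2], [0.1, -0.2], [-0.1, -0.1]]
headside [0.5846 0.3035] yaw 100.68 [0.1017] 
 [[-0.2, 2.1], [1.6, -2.8], [0.2, -1.6], [-1.7, 2.0]]
[0.22946044] [[-0.7, 0.6], [-1.0, 0.1], [-0.6, -0.6], [-0.4, 0.0], [0.7, -2.6], [-0.1, -2.5], [1.2, -1.6], [-3.1, 7.5]]
```

View pics/lens_top.png

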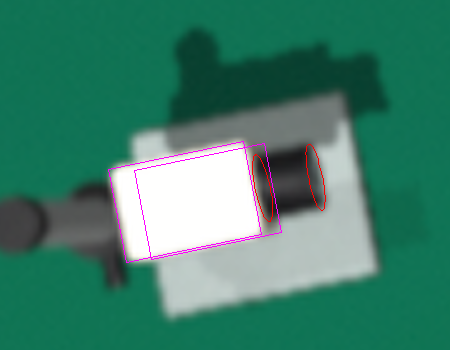

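View pics/lens_side.png

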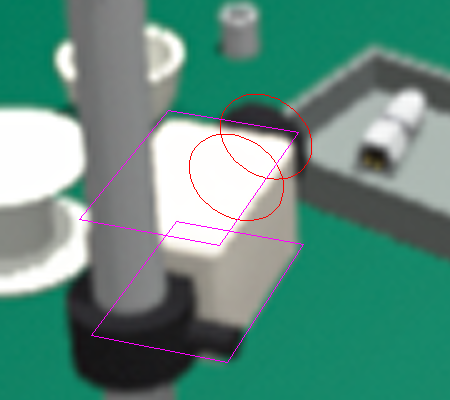

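```bash
cat > lens2.py <<'E'
from lens import *
Hs=H[:7]
f=least_squares(lambda z:np.hstack([proj(cm,R@np.array(X)+[p[0],p[1],z[0]])[0]-u for cm,X,u in Hs]),[.2]);print(f.x,f.fun.reshape(-1,2).round(1).tolist())
fit("head7",Hs,[p[0],p[1],p[2],.2])
for z in(.215,.22,.225,.23):
    for cam,off in(("side",(180,205)),("top",(110,200))):
        P=np.array([R@[-.085,.019*np.cos(k),.019*np.sin(k)]+[p[0],p[1],z] for k in a]);u=(proj(cam,P)+.5-off)*5-.5
        print(z,cam,"min",u.min(0).round(),"max",u.max(0).round())
E
python3 lens2.py | tail -12
```

```text
[0.22946044] [[-0.7, 0.6], [-1.0, 0.1], [-0.6, -0.6], [-0.4, 0.0], [0.7, -2.6], [-0.1, -2.5], [1.2, -1.6], [-3.1, 7.5]]
[0.22454943] [[-0.2, 0.6], [-0.6, 0.1], [-0.2, -0.6], [0.2, -0.0], [0.8, -0.4], [0.0, -0.1], [1.3, 0.6]]
head7 [0.4777 0.4536] yaw 102.57 [0.2241] 
 [[-0.2, 0.4], [-0.5, -0.2], [-0.1, -1.0], [0.3, -0.3], [0.4, -0.3], [-0.3, -0.1], [0.9, 0.6]]
0.215 side min [221. 126.] max [313. 209.]
0.215 top min [311. 144.] max [330. 210.]
0.22 side min [221. 115.] max [312. 199.]
0.22 top min [309. 144.] max [328. 210.]
0.225 side min [220. 104.] max [312. 188.]
0.225 top min [307. 144.] max [326. 210.]
0.23 side min [219.  93.] max [311. 177.]
0.23 top min [305. 143.] max [324. 210.]
```

```bash
cat >> h.py <<'E'
from scipy.spatial.transform import Rotation as Ro
def go(p,yaw):
    """offset mm & rotvec deg in current tool axes to put TCP at p, pointing down, tool x at yaw deg"""
    s=get_state();w,x,y,z=s["orientation"];R=Ro.from_quat([x,y,z,w])
    c,sn=np.cos(np.radians(yaw)),np.sin(np.radians(yaw))
    T=Ro.from_matrix(np.array([[c,sn,0],[sn,-c,0],[0,0,-1]]))
    off=R.inv().apply(np.array(p)-s["eef_pos"])*1e3; rv=(R.inv()*T).as_rotvec(degrees=True)
    print("t",round(s["time"],2),"pos",s["eef_pos"].round(4),"q",s["q"].round(2),"F",s["force"].round(1),"open",round(s["opening"]*1e3,1)); print("offset",off.round(1).tolist(),"ang",rv.round(2).tolist())
E
python3 - <<'E'
from h import *
go((.4868,.1557,.12),87.2)
E
```

```text
t 1.4 pos [ 0.2183 -0.5856  0.2327] q [-1.34  0.22  1.53 -0.    1.39 -0.13] F [0.1 0.2 0.5] open 85.5
offset [510.5, -600.9, 112.7] ang [-0.0, -0.0, -66.76]
```

Call:
{"api": "step_arm", "payload": {
  "rows": [
    {"offset":[510,-601,40],"angular":[0,0,-66.8],"gripper":70},
    {"offset":[510,-601,40],"angular":[0,0,-66.8],"gripper":70},
    {"offset":[510,-601,40],"angular":[0,0,-66.8],"gripper":70},
    {"offset":[510,-601,40],"angular":[0,0,-66.8],"gripper":70},
    {"offset":[510,-601,40],"angular":[0,0,-66.8],"gripper":70}
  ],
  "squeeze": 40
}}

```text
time: 1.9
eef_pos: [0.3035, -0.349, 0.22]
orientation: [0.0, 0.849, 0.528, 0.0]
force: [0.8, -0.1, -0.2]
opening: 0.07
```

```bash
python3 - <<'E'
from h import *
go((.4868,.1557,.12),87.2)
E
```

```text
t 1.9 pos [ 0.3035 -0.349   0.22  ] q [-1.03 -0.17  1.95  0.    1.36 -0.57] F [ 0.8 -0.1 -0.2] open 70.0
offset [533.8, -59.0, 99.9] ang [0.03, 0.01, -23.47]
```

Call:
{"api": "step_arm", "payload": {
  "rows": [
    {"offset":[534,-59,60],"angular":[0,0,-23.5],"gripper":70},
    {"offset":[534,-59,60],"angular":[0,0,-23.5],"gripper":70},
    {"offset":[534,-59,60],"angular":[0,0,-23.5],"gripper":70},
    {"offset":[534,-59,60],"angular":[0,0,-23.5],"gripper":70},
    {"offset":[534,-59,60],"angular":[0,0,-23.5],"gripper":70}
  ]
}}

```text
time: 2.4
eef_pos: [0.3897, -0.116, 0.1926]
orientation: [0.001, 0.726, 0.688, 0.0]
force: [1.2, 0.5, 0.6]
opening: 0.0698
```

```bash
python3 - <<'E'
from h import *
go((.4868,.1557,.12),87.2)
E
```

```text
t 2.4 pos [ 0.3897 -0.116   0.1926] q [-0.48 -0.3   2.11  0.    1.33 -0.43] F [1.2 0.5 0.6] open 69.8
offset [276.6, 82.1, 72.5] ang [0.09, 0.04, -0.3]
```

Call:
{"api": "step_arm", "payload": {
  "rows": [
    {"offset":[276,82,40],"angular":[0,0,-0.3],"gripper":70},
    {"offset":[276,82,40],"angular":[0,0,-0.3],"gripper":70},
    {"offset":[276,82,40],"angular":[0,0,-0.3],"gripper":70},
    {"offset":[276,82,40],"angular":[0,0,-0.3],"gripper":70},
    {"offset":[276,82,40],"angular":[0,0,-0.3],"gripper":70}
  ]
}}

```text
time: 2.9
eef_pos: [0.473, 0.1177, 0.158]
orientation: [0.0, 0.724, 0.69, 0.0]
force: [0.8, -0.5, 0.5]
opening: 0.07
```

Call:
{"api": "step_arm", "payload": {
  "rows": [
    {"offset":[28,8,14],"angular":[0,0,0],"gripper":70},
    {"offset":[28,8,14],"angular":[0,0,0],"gripper":70},
    {"offset":[28,8,14],"angular":[0,0,0],"gripper":70}
  ]
}}

```text
time: 3.2
eef_pos: [0.4814, 0.1434, 0.1434]
orientation: [-0.0, 0.723, 0.69, -0.001]
force: [-0.0, -0.8, 0.2]
opening: 0.0697
```

```bash
python3 - <<'E'
from h import *
go((.4868,.1557,.043),87.2)
for n in("side","top"):
    c=capture(n); x,y,w,h=(210,150,140,110) if n=="side" else (200,160,140,110)
    cv2.imwrite(f"pics/a_{n}.png",cv2.resize(c["color"][y:y+h,x:x+w,::-1],None,fx=5,fy=5,interpolation=cv2.INTER_CUBIC))
E
```

```text
t 3.2 pos [0.4814 0.1434 0.1434] q [ 0.13  0.01  1.93 -0.    1.2   0.18] F [-0.  -0.8  0.2] open 69.7
offset [12.6, 5.0, 100.4] ang [-0.08, 0.04, 0.12]
```

View pics/a_side.png

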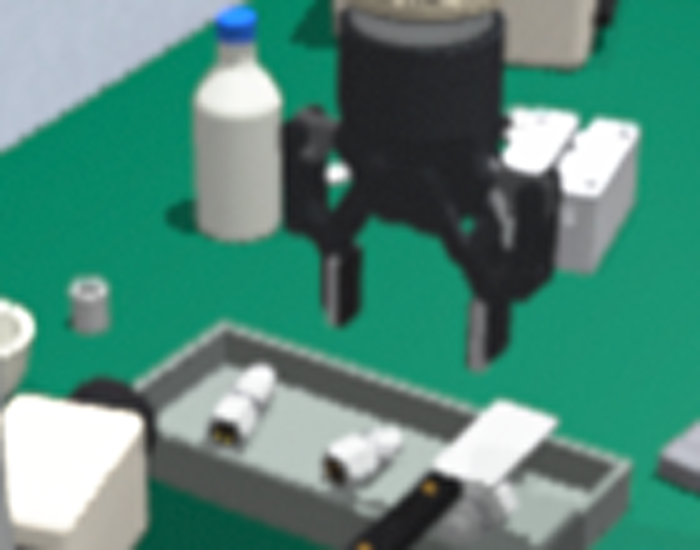

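View pics/a_top.png

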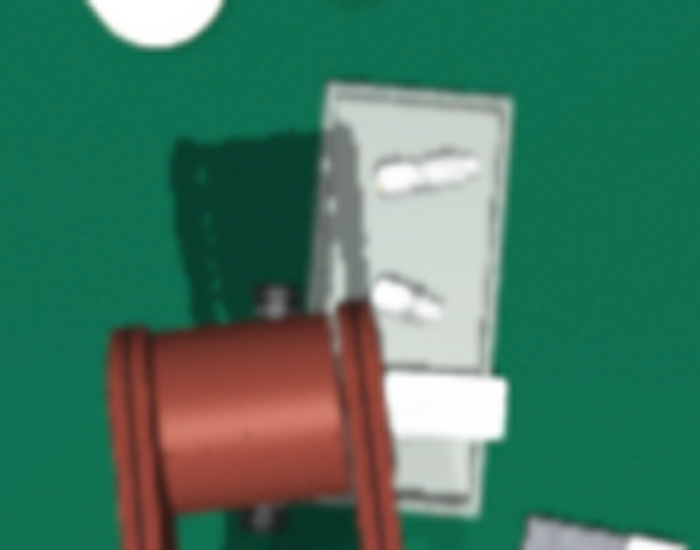

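```bash
python3 - <<'E'
from h import *
# tool y ~ world x; half opening .035 ; outer finger tips
for d in (.013,.025,):
  for sx in(1,-1):
    for px in (-.011,.011):
      print(d,sx,px,((proj("side",[.4814+sx*.035,.1434+px,.1434-d])[0]-[210,150]+.5)*5).round())
E
```

```text
0.013 1 -0.011 [359. 347.]
0.013 1 0.011 [338. 367.]
0.013 -1 -0.011 [487. 384.]
0.013 -1 0.011 [467. 405.]
0.025 1 -0.011 [359. 368.]
0.025 1 0.011 [337. 388.]
0.025 -1 -0.011 [486. 405.]
0.025 -1 0.011 [466. 426.]
```

Call:
{"api": "step_arm", "payload": {
  "rows": [
    {"offset":[12.6,5,60],"angular":[0,0,0],"gripper":60},
    {"offset":[12.6,5,80],"angular":[0,0,0],"gripper":60},
    {"offset":[12.6,5,100],"angular":[0,0,0],"gripper":60},
    {"offset":[12.6,5,100],"angular":[0,0,0],"gripper":60}
  ]
}}

```text
time: 3.7
eef_pos: [0.485, 0.1537, 0.0414]
orientation: [-0.002, 0.725, 0.689, -0.002]
force: [-0.4, 0.5, -0.1]
opening: 0.0597
```

```bash
python3 - <<'E'
from h import *
go((.4868,.1557,.043),87.2)
E
```

```text
t 3.7 pos [0.485  0.1537 0.0414] q [ 0.15  0.18  1.97 -0.    1.    0.2 ] F [-0.4  0.5 -0.1] open 59.7
offset [2.0, 1.7, -1.6] ang [-0.31, 0.07, -0.1]
```

```bash
cat >> h.py <<'E'
def zoom(cam,fn,box,pts=[],s=5):
    c=capture(cam); x,y,w,h=box
    im=cv2.resize(c["color"][y:y+h,x:x+w,::-1],None,fx=s,fy=s,interpolation=cv2.INTER_CUBIC)
    for P in pts:
        u=(proj(cam,P)[0]+.5-[x,y])*s-.5; cv2.drawMarker(im,tuple(int(round(float(k))) for k in u),(0,0,255),cv2.MARKER_CROSS,9,1)
    cv2.imwrite("pics/"+fn,im); return c
E
python3 - <<'E'
from h import *
p=get_state()["eef_pos"]; print(p)
pts=[p+[sx*.030,py,-d] for sx in(1,-1) for py in(-.011,.011) for d in (0,.015,.025)]
zoom("side","b_side.png",(220,170,130,110),pts)
E
```

```text
[0.4849987  0.15374531 0.04141909]
```

View pics/b_side.png

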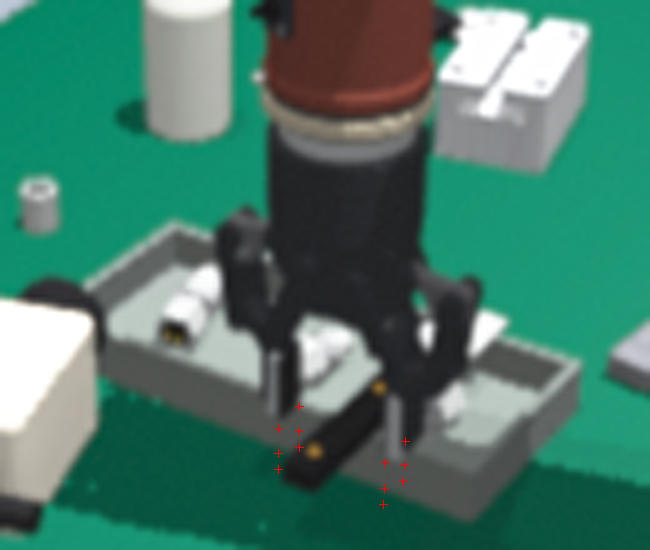

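```bash
python3 - <<'E'
from h import *
p=get_state()["eef_pos"]
c=capture("side"); x,y,w,h=(262,220,60,55)
im=c["color"][y:y+h,x:x+w,::-1].astype(float); im=(255*(im/255)**.5).astype(np.uint8)
im=cv2.resize(im,None,fx=10,fy=10,interpolation=cv2.INTER_CUBIC); cv2.imwrite("pics/b_side2.png",im)
pts=[p+[sx*.030,py,-d] for sx in(1,-1) for py in(-.011,.011) for d in (0,.025)]
zoom("top","b_top.png",(200,190,130,100),pts)
E
```

```text
(no output)
```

View pics/b_side2.png

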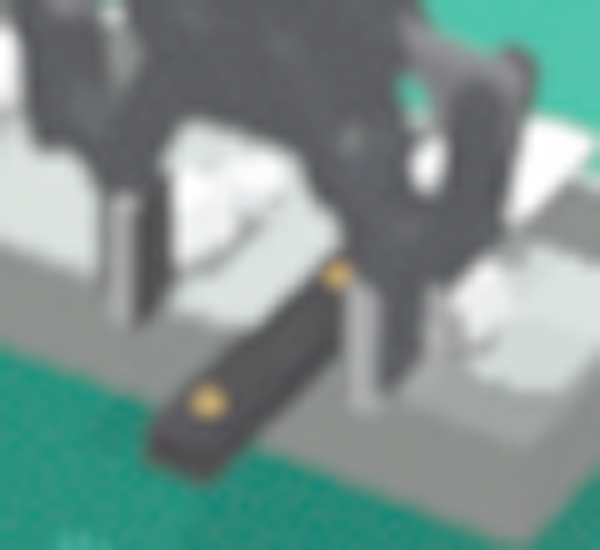

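View pics/b_top.png

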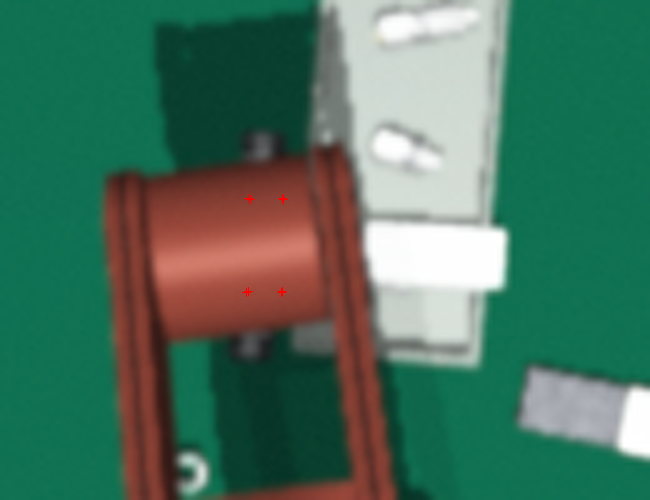

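```bash
python3 - <<'E'
from h import *
p=get_state()["eef_pos"]
for d in(.03,.015,0,-.02,-.048,-.10,-.15):
    print(d,((proj("side",p-[0,0,d])[0]-[220,170]+.5)*5).round(), p[2]-d)
for cam in("side","top"):
  for uv in([275.5,253],[296.9,260.8]):
    o,d=ray("side",uv)
    k=(p[1]+.011-o[1])/d[1]; print("tip",(o+k*d-p).round(4))
E
```

```text
0.03 [333. 476.] 0.01556697264960561
0.015 [334. 451.] 0.03056697264960561
0 [334. 427.] 0.04556697264960561
-0.02 [335. 394.] 0.0655669726496056
-0.048 [336. 346.] 0.09356697264960562
-0.1 [338. 255.] 0.1455669726496056
-0.15 [340. 163.] 0.1955669726496056
tip [0.0249 0.011  0.0038]
tip [-0.035   0.011   0.0014]
tip [0.0249 0.011  0.0038]
tip [-0.035   0.011   0.0014]
```

```bash
python3 - <<'E'
from h import *
go((.4868,.1557,.031),87.2)
go((.4868,.1557,.031),87.2)
E
```

```text
t 3.85 pos [0.4887 0.1548 0.0456] q [ 0.15  0.18  1.96 -0.    1.    0.2 ] F [-1.1 -0.6 -0.4] open 59.8
offset [0.8, -2.0, 14.6] ang [0.14, -0.02, -0.06]
t 3.85 pos [0.4887 0.1548 0.0456] q [ 0.15  0.18  1.96 -0.    1.    0.2 ] F [-1.1 -0.6 -0.4] open 59.8
offset [0.8, -2.0, 14.6] ang [0.14, -0.02, -0.06]
```

Call:
{"api": "step_arm", "payload": {
  "rows": [
    {"offset":[1,-1,7],"angular":[0,0,0],"gripper":50},
    {"offset":[1,-1,14],"angular":[0,0,0],"gripper":50},
    {"offset":[1,-1,14],"angular":[0,0,0],"gripper":50}
  ]
}}

```text
time: 4.15
eef_pos: [0.4859, 0.1563, 0.0293]
orientation: [-0.0, 0.724, 0.69, -0.0]
force: [-0.8, -1.0, -0.3]
opening: 0.0502
```

```bash
python3 - <<'E'
from h import *
for i in range(3):
    print(get_state()["eef_pos"].round(4)); 
    if i<2: zoom(("side","top")[i],f"c{i}.png",(220,170,130,110))
E
```

```text
[0.4859 0.1563 0.0293]
[0.4861 0.1564 0.0296]
[0.4863 0.1564 0.0298]
```

View pics/c0.png

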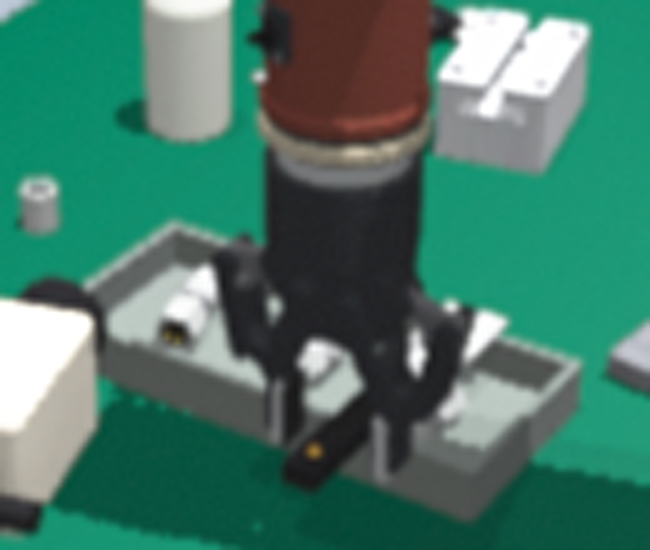

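```bash
python3 - <<'E'
from h import *
p=get_state()["eef_pos"]
for uz in((287,447),(373,480)):
    uv=(np.array(uz)+.5)/5-.5+[220,170]
    o,d=ray("side",uv); k=(p[1]+.011-o[1])/d[1]; print("tip",(o+k*d-p).round(4))
E
```

```text
tip [0.022  0.011  0.0041]
tip [-0.0265  0.011   0.0016]
```

Call:
{"api": "step_arm", "payload": {
  "rows": [
    {"offset":[0,0,0],"angular":[0,0,0],"gripper":30},
    {"offset":[0,0,0],"angular":[0,0,0],"gripper":22},
    {"offset":[0,0,0],"angular":[0,0,0],"gripper":10},
    {"offset":[0,0,0],"angular":[0,0,0],"gripper":10}
  ],
  "squeeze": 50
}}

```text
time: 4.65
eef_pos: [0.4868, 0.1565, 0.0303]
orientation: [0.0, 0.724, 0.69, 0.0]
force: [-0.8, -0.6, 2.7]
opening: 0.0185
```

```bash
python3 - <<'E'
from h import *
c=zoom("side","d0.png",(255,215,70,60),s=10); s=get_state(); print(s["eef_pos"].round(4),s["force"].round(1),s["opening"])
E
```

```text
[0.4869 0.1565 0.0303] [-0.7 -0.1  3.6] 0.01853552337298591
```

View pics/d0.png

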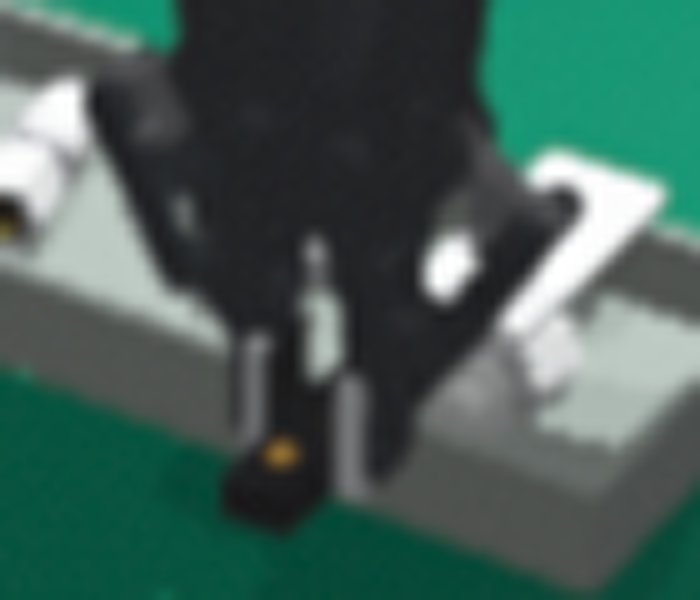

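Call:
{"api": "step_arm", "payload": {
  "rows": [
    {"offset":[0,0,-5],"angular":[0,0,0],"gripper":10},
    {"offset":[0,0,-15],"angular":[0,0,0],"gripper":10},
    {"offset":[0,0,-30],"angular":[0,0,0],"gripper":10},
    {"offset":[0,0,-50],"angular":[0,0,0],"gripper":10},
    {"offset":[0,0,-50],"angular":[0,0,0],"gripper":10}
  ],
  "squeeze": 80
}}

```text
time: 5.2
eef_pos: [0.4888, 0.1569, 0.083]
orientation: [0.002, 0.724, 0.69, 0.002]
force: [0.7, 0.3, -1.2]
opening: 0.0178
```

```bash
python3 - <<'E'
from h import *
c=zoom("side","e0.png",(220,160,130,110)); s=get_state(); print(s["eef_pos"].round(4),s["force"].round(1),s["ft_torque"].round(2),s["opening"])
go((.546-.0141*2,-.046+.099*.2,.09),98)
E
```

```text
[0.4879 0.1567 0.0815] [-0.3 -0.4 -2.1] [0.1  0.02 0.06] 0.017841902856278426
t 5.25 pos [0.4879 0.1567 0.0815] q [0.16 0.12 1.95 0.   1.07 0.21] F [-0.3 -0.4 -2.1] open 17.8
offset [-181.2, 38.8, -8.5] ang [0.21, -0.03, -10.79]
```

View pics/e0.png

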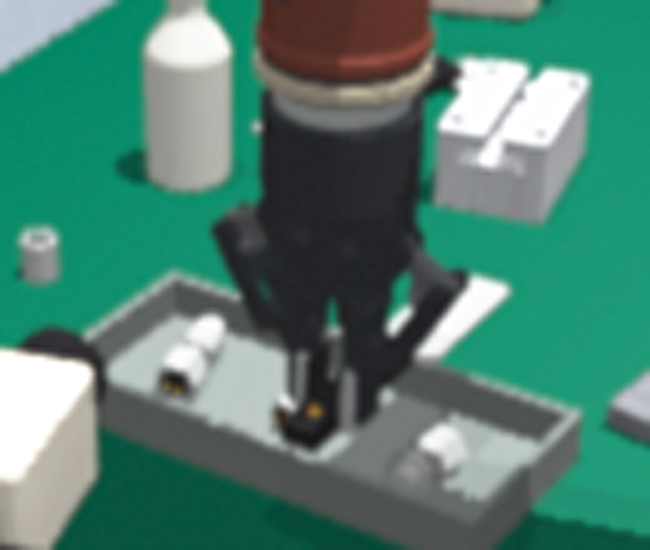

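Call:
{"api": "step_arm", "payload": {
  "rows": [
    {"offset":[-40,9,-5],"angular":[0,0,-3],"gripper":10},
    {"offset":[-85,18,-5],"angular":[0,0,-6],"gripper":10},
    {"offset":[-130,28,-5],"angular":[0,0,-9],"gripper":10},
    {"offset":[-165,36,-5],"angular":[0,0,-10.8],"gripper":10},
    {"offset":[-181,38,-5],"angular":[0,0,-10.8],"gripper":10}
  ]
}}

```text
time: 5.75
eef_pos: [0.5155, -0.0291, 0.084]
orientation: [-0.0, 0.657, 0.754, -0.0]
force: [-0.5, -0.3, -1.4]
opening: 0.0182
```

Call:
{"api": "step_arm", "payload": {
  "rows": [
    {"offset":[0,0,0],"angular":[0,0,0],"gripper":10},
    {"offset":[0,0,0],"angular":[0,0,0],"gripper":10}
  ]
}}

```text
time: 5.95
eef_pos: [0.5148, -0.026, 0.0839]
orientation: [-0.001, 0.656, 0.754, -0.0]
force: [0.3, 0.4, -1.9]
opening: 0.0176
```

```bash
python3 - <<'E'
from h import *
print(get_state()["eef_pos"].round(4))
c=zoom("side","f0.png",(270,140,120,110))
c=zoom("top","f1.png",(270,170,140,110))
s=get_state(); print(s["eef_pos"].round(4),s["force"].round(1),s["ft_torque"].round(2),s["opening"])
E
```

```text
[ 0.5148 -0.026   0.0839]
[ 0.515  -0.0252  0.0842] [ 0.3 -0.5 -0.8] [ 0.1  -0.   -0.02] 0.01775169127024045
```

View pics/f0.png

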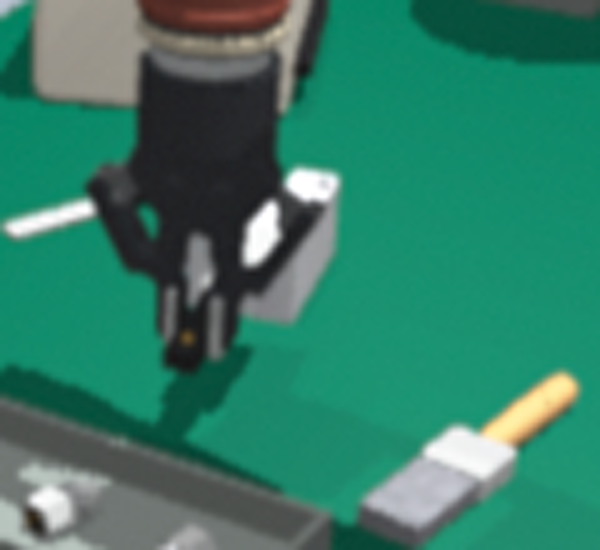

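View pics/f1.png

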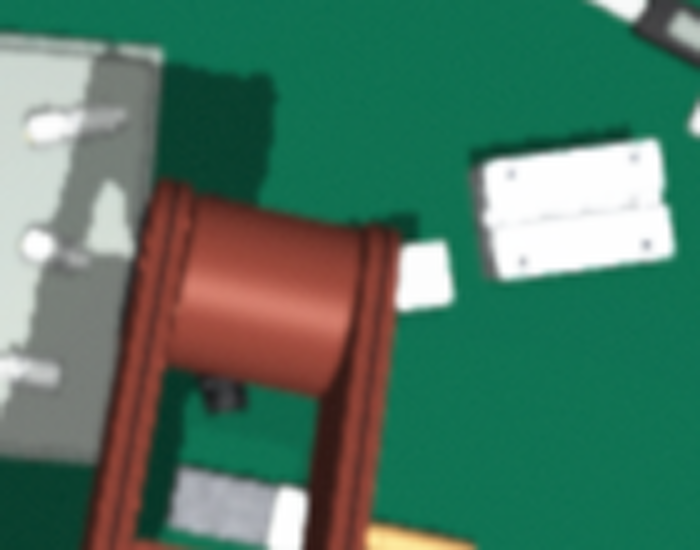

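```bash
python3 - <<'E'
from h import *
go((.5467,-.046,.070),98)
E
```

```text
t 6.05 pos [ 0.515  -0.0252  0.0842] q [-0.2   0.12  1.93  0.    1.08 -0.34] F [ 0.3 -0.5 -0.8] open 17.8
offset [-25.1, 28.5, 14.1] ang [-0.07, -0.04, 0.06]
```

Call:
{"api": "step_arm", "payload": {
  "rows": [
    {"offset":[-10,14,6],"angular":[0,0,0],"gripper":10},
    {"offset":[-25,28.5,14],"angular":[0,0,0],"gripper":10},
    {"offset":[-25,28.5,14],"angular":[0,0,0],"gripper":10},
    {"offset":[-25,28.5,14],"angular":[0,0,0],"gripper":10}
  ]
}}

```text
time: 6.45
eef_pos: [0.5468, -0.0459, 0.0703]
orientation: [-0.001, 0.656, 0.755, -0.0]
force: [-1.0, -0.3, -2.3]
opening: 0.018
```

```bash
python3 - <<'E'
from h import *
c=zoom("side","g0.png",(280,150,80,70),s=8)
c=zoom("top","g1.png",(310,180,100,70),s=7)
s=get_state(); print(s["eef_pos"].round(4),s["force"].round(1),s["ft_torque"].round(2),s["opening"])
for l in("blade_tip","blade"):
    for cam in("side","top"): print(l,cam,[((np.array(r["position"])*[420,560])[::-1].round(1),round(r["score"],2)) for r in mark_of(l,cam)][:2])
E
```

```text
[ 0.5467 -0.0459  0.0707] [-0.2 -1.  -1. ] [ 0.11  0.07 -0.01] 0.017664964459898527
blade_tip side [(array([318.2, 184.7]), 0.68)]
blade_tip top [(array([364.7, 215.1]), 0.47)]
blade side [(array([306.8, 199. ]), 0.58), (array([285.5, 243.7]), 0.36)]
blade top []
```

View pics/g0.png

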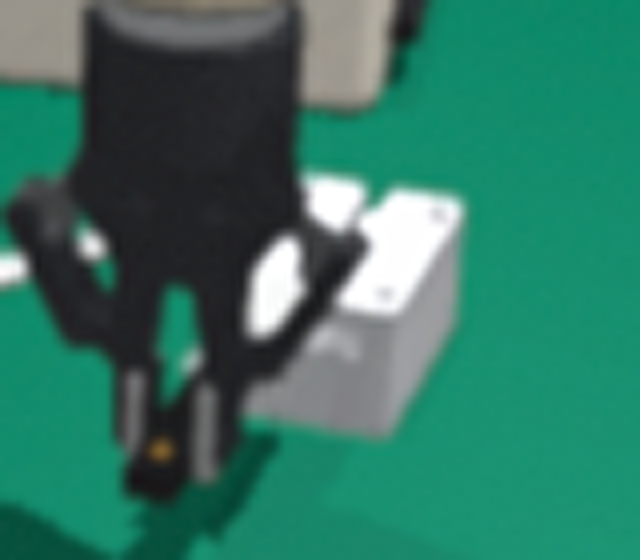

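View pics/g1.png

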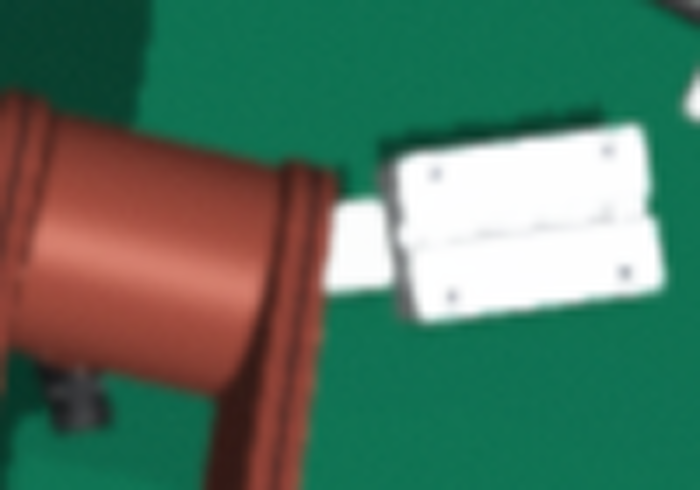

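```bash
python3 - <<'E'
from h import *
p=np.array([.5467,-.0459,.0705]); d=np.array([.139,-.990,0]); n=np.array([.990,.139,0])
for L in(.066,.11,.156):
  for w in(-.018,.018):
    for z in(0,-.01):
      P=p+L*d+w*n+[0,0,z+.003]; print(L,w,z,((proj("side",P)[0]-[280,150]+.5)*8).round(),((proj("top",P)[0]-[310,180]+.5)*7).round())
E
```

```text
0.066 -0.018 0 [278. 381.] [196. 307.]
0.066 -0.018 -0.01 [277. 405.] [193. 307.]
0.066 0.018 0 [186. 364.] [186. 228.]
0.066 0.018 -0.01 [185. 388.] [182. 229.]
0.11 -0.018 0 [311. 331.] [293. 294.]
0.11 -0.018 -0.01 [310. 354.] [289. 295.]
0.11 0.018 0 [221. 315.] [282. 215.]
0.11 0.018 -0.01 [220. 339.] [278. 216.]
0.156 -0.018 0 [344. 282.] [394. 282.]
0.156 -0.018 -0.01 [343. 305.] [389. 282.]
0.156 0.018 0 [257. 267.] [383. 202.]
0.156 0.018 -0.01 [256. 290.] [379. 204.]
```

Call:
{"api": "step_arm", "payload": {
  "rows": [
    {"offset":[4,-0.5,10],"angular":[0,0,0],"gripper":10},
    {"offset":[4,-0.5,22],"angular":[0,0,0],"gripper":10},
    {"offset":[4,-0.5,31],"angular":[0,0,0],"gripper":10},
    {"offset":[4,-0.5,31],"angular":[0,0,0],"gripper":10}
  ]
}}

```text
time: 7.15
eef_pos: [0.5443, -0.0427, 0.0373]
orientation: [-0.002, 0.656, 0.755, -0.001]
force: [-0.1, -0.5, -1.9]
opening: 0.0175
```

```bash
python3 - <<'E'
from h import *
s=get_state(); p=s["eef_pos"]; print(p)
d=np.array([.139,-.990,0]); n=np.array([.990,.139,0])
pts=[p+L*d+w*n+[0,0,z] for L in(.066,.156) for w in(-.018,.018) for z in (.003,)]+[np.array([.5702,-.2142,z])+w*n for w in(-.022,.022) for z in(.036,.045)]
c=zoom("side","h0.png",(280,150,80,70),pts,s=8)
c=zoom("side","h2.png",(280,150,80,70),s=8)
c=zoom("top","h1.png",(310,180,100,70),s=7)
s=get_state(); print(s["eef_pos"].round(4),s["force"].round(1),s["ft_torque"].round(2),s["opening"])
E
```

```text
[ 0.54433529 -0.04266704  0.03734303]
[ 0.5463 -0.0432  0.0397] [ 0.1 -0.6 -1.4] [ 0.09  0.04 -0.06] 0.017757432029227974
```

View pics/h0.png

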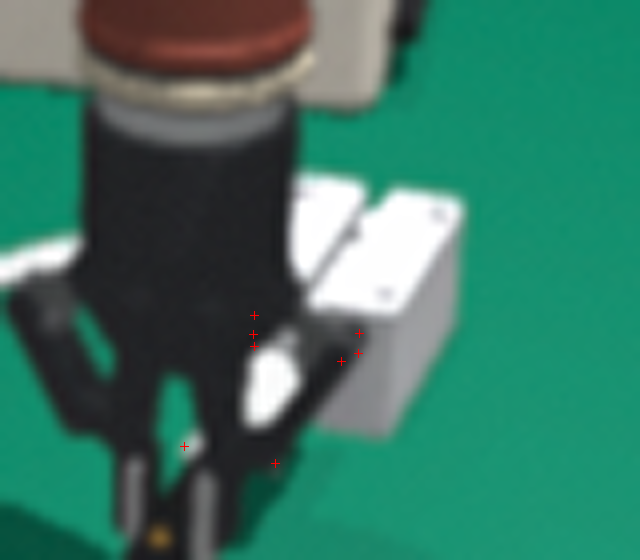

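View pics/h2.png

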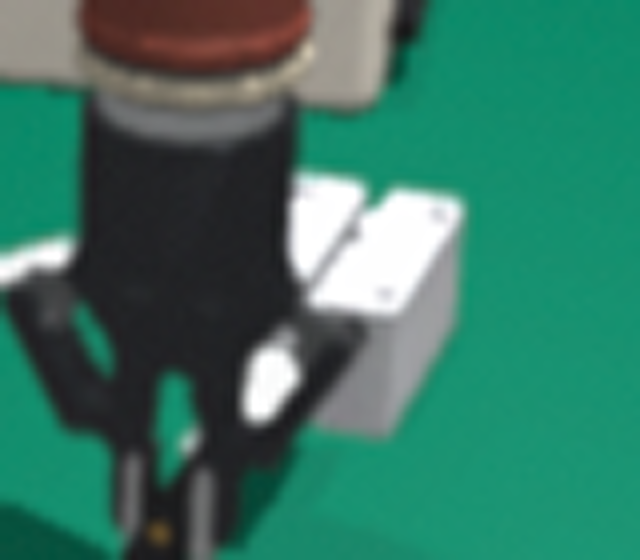

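View pics/h1.png

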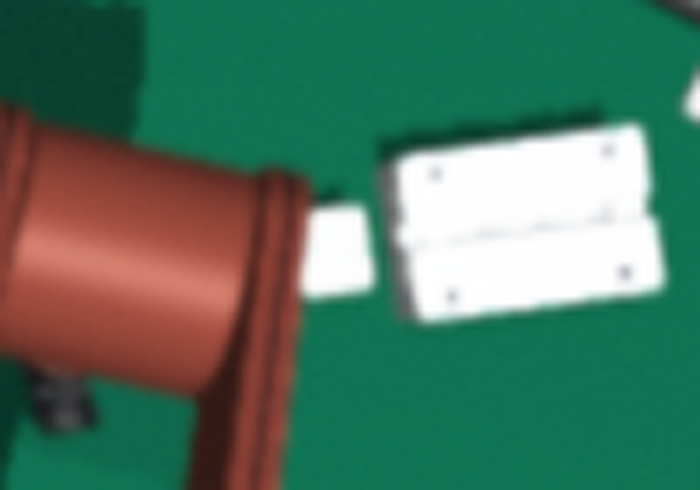

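```bash
python3 - <<'E'
from h import *
c=capture("side"); im=c["color"].astype(int)
for u in range(309,320): print(u,[(int(im[v,u].mean())) for v in range(186,206)])
cv2.imwrite("pics/i0.png",cv2.resize(c["color"][180:210,300:340,::-1],None,fx=20,fy=20,interpolation=cv2.INTER_CUBIC))
s=get_state();p=s["eef_pos"];print(p)
d=np.array([.139,-.990,0]); n=np.array([.990,.139,0])
for z in(.036,.039,.042):
  for w in(-.008,.018): 
    for L in(.156,): P=p+L*d+w*n; P[2]=z+.003; print(z,w,proj("side",P)[0].round(2))
print(proj("top",[p+.156*d+w*n+[0,0,.003] for w in(-.018,.018)]).round(1))
E
```

```text
309 [35, 36, 35, 34, 33, 35, 32, 34, 39, 44, 48, 56, 64, 67, 66, 60, 45, 38, 36, 36]
310 [33, 35, 35, 35, 35, 33, 38, 61, 97, 120, 135, 155, 167, 169, 166, 144, 80, 39, 37, 34]
311 [35, 35, 34, 34, 34, 36, 69, 132, 194, 225, 235, 246, 249, 249, 248, 222, 120, 42, 35, 35]
312 [35, 33, 35, 34, 33, 55, 120, 205, 247, 251, 250, 251, 252, 252, 250, 208, 105, 37, 33, 34]
313 [34, 34, 34, 36, 50, 98, 166, 233, 251, 251, 250, 250, 251, 249, 233, 150, 64, 32, 34, 34]
314 [38, 35, 35, 43, 84, 144, 192, 227, 249, 251, 250, 250, 242, 211, 150, 80, 36, 33, 35, 36]
315 [38, 37, 37, 57, 99, 146, 170, 199, 240, 249, 250, 237, 182, 115, 63, 36, 32, 36, 45, 51]
316 [54, 51, 51, 58, 76, 101, 113, 122, 161, 209, 226, 165, 91, 45, 31, 32, 39, 52, 67, 71]
317 [95, 83, 69, 62, 63, 67, 72, 70, 84, 115, 129, 81, 37, 31, 34, 46, 67, 80, 86, 82]
318 [150, 135, 93, 67, 64, 63, 63, 62, 57, 51, 50, 38, 32, 37, 52, 80, 103, 104, 94, 88]
319 [208, 203, 134, 79, 67, 63, 59, 50, 40, 35, 32, 33, 42, 65, 90, 114, 125, 114, 97, 92]
[ 0.54663298 -0.0432627   0.04008291]
0.036 -0.008 [318.57 194.3 ]
0.036 0.018 [310.75 192.91]
0.039 -0.008 [318.62 193.46]
0.039 0.018 [310.8  192.07]
0.042 -0.008 [318.67 192.62]
0.042 0.018 [310.84 191.23]
[[363.  220.1]
 [361.5 209. ]]
```

View pics/i0.png

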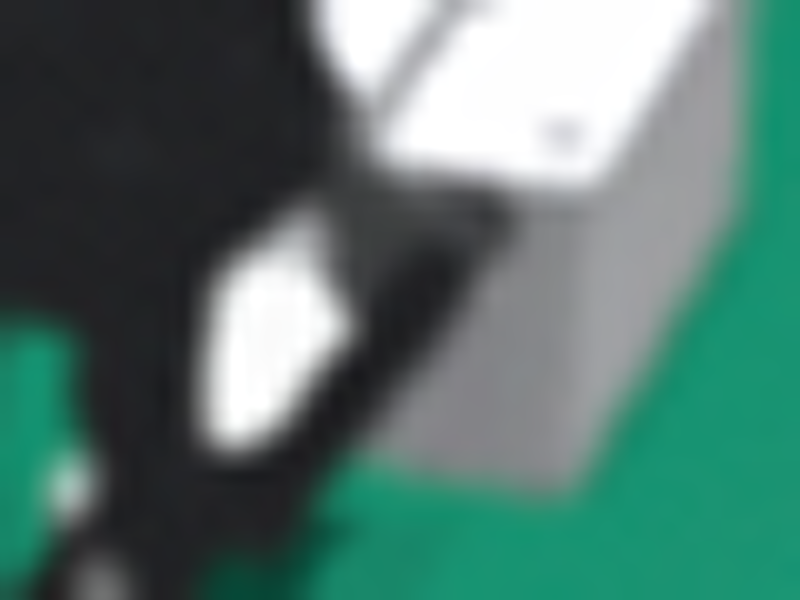

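Call:
{"api": "step_arm", "payload": {
  "rows": [
    {"offset":[-6,0,-1.5],"angular":[0,0,0],"gripper":10},
    {"offset":[-12,0,-1.5],"angular":[0,0,0],"gripper":10},
    {"offset":[-18,0,-1.5],"angular":[0,0,0],"gripper":10},
    {"offset":[-24,0,-1.5],"angular":[0,0,0],"gripper":10}
  ]
}}

```text
time: 7.75
eef_pos: [0.5499, -0.0677, 0.0416]
orientation: [0.0, 0.656, 0.755, 0.0]
force: [-1.0, 0.1, -1.9]
opening: 0.0178
```

```bash
python3 - <<'E'
from h import *
c=zoom("side","j0.png",(300,170,50,40),s=14)
c=zoom("top","j1.png",(310,180,100,70),s=7)
s=get_state(); print(s["eef_pos"].round(4),s["force"].round(1),s["ft_torque"].round(2),s["opening"])
E
```

```text
[ 0.5499 -0.068   0.0415] [ 0.5  0.6 -1.4] [ 0.11  0.01 -0.02] 0.017934980419832484
```

View pics/j0.png

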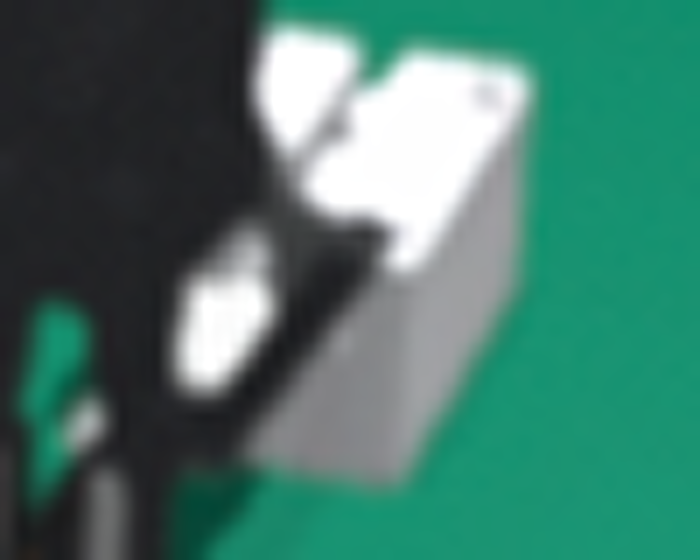

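View pics/j1.png

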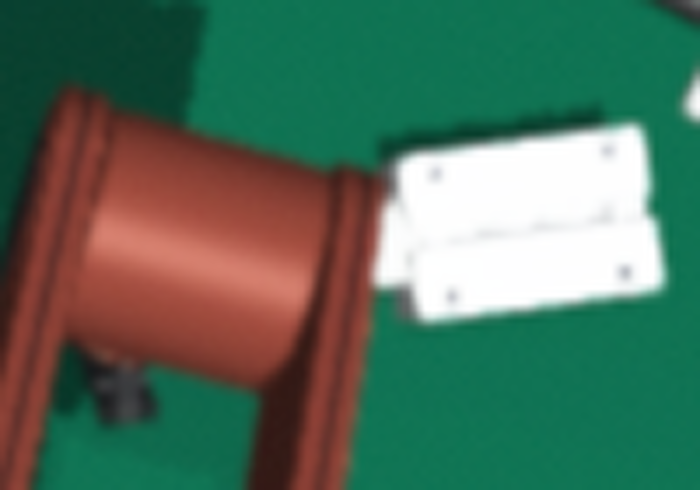

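Call:
{"api": "step_arm", "payload": {
  "rows": [
    {"offset":[-10,0,0],"angular":[0,0,0],"gripper":10},
    {"offset":[-20,0,0],"angular":[0,0,0],"gripper":10},
    {"offset":[-30,0,0],"angular":[0,0,0],"gripper":10},
    {"offset":[-40,0,0],"angular":[0,0,0],"gripper":10}
  ]
}}

```text
time: 8.25
eef_pos: [0.5554, -0.1075, 0.0414]
orientation: [0.0, 0.656, 0.755, -0.0]
force: [-0.5, 0.1, -1.2]
opening: 0.0182
```

```bash
python3 - <<'E'
from h import *
s=get_state(); print(s["eef_pos"].round(4),s["force"].round(1),s["ft_torque"].round(2),s["opening"])
t=.121; go((.578-.139*t,-.2687+.99*t,.0400),98)
E
```

```text
[ 0.5554 -0.1075  0.0414] [-0.5  0.1 -1.2] [ 0.12  0.06 -0.05] 0.018238275958636013
t 8.25 pos [ 0.5554 -0.1075  0.0414] q [-0.33  0.3   1.82 -0.    1.02 -0.47] F [-0.5  0.1 -1.2] open 18.2
offset [-41.8, -0.0, 1.4] ang [0.0, 0.01, 0.0]
```

Free sliding. Continue to about 7 mm short, slowly lowering.

Call:
{"api": "step_arm", "payload": {
  "rows": [
    {"offset":[-10,0,0.5],"angular":[0,0,0],"gripper":10},
    {"offset":[-20,0,1],"angular":[0,0,0],"gripper":10},
    {"offset":[-28,0,1.5],"angular":[0,0,0],"gripper":10},
    {"offset":[-34,0,2],"angular":[0,0,0],"gripper":10}
  ]
}}

```text
time: 8.65
eef_pos: [0.56, -0.141, 0.0393]
orientation: [-0.0, 0.656, 0.755, -0.0]
force: [-0.2, 0.5, -2.1]
opening: 0.0183
```

Call:
{"api": "step_arm", "payload": {
  "rows": [
    {"offset":[-2,0,0],"angular":[0,0,0],"gripper":10},
    {"offset":[-3,0,0],"angular":[0,0,0],"gripper":10},
    {"offset":[-4,0,0],"angular":[0,0,0],"gripper":10}
  ]
}}

```text
time: 8.95
eef_pos: [0.5605, -0.1439, 0.0393]
orientation: [-0.0, 0.656, 0.755, 0.0]
force: [-0.5, -0.6, -2.0]
opening: 0.0175
```

Call:
{"api": "step_arm", "payload": {
  "rows": [
    {"offset":[-1,0,0],"angular":[0,0,0],"gripper":10},
    {"offset":[-2,0,0],"angular":[0,0,0],"gripper":10}
  ]
}}

```text
time: 9.15
eef_pos: [0.5608, -0.1459, 0.0394]
orientation: [0.0, 0.656, 0.755, 0.0]
force: [0.3, 0.6, -1.1]
opening: 0.0179
```

Call:
{"api": "step_arm", "payload": {
  "rows": [
    {"offset":[-1,0,0],"angular":[0,0,0],"gripper":10},
    {"offset":[-2,0,0],"angular":[0,0,0],"gripper":10}
  ]
}}

```text
time: 9.35
eef_pos: [0.5611, -0.148, 0.0394]
orientation: [0.0, 0.656, 0.755, 0.0]
force: [-0.3, -0.4, -1.8]
opening: 0.018
```

Call:
{"api": "step_arm", "payload": {
  "rows": [
    {"offset":[-1,0,0],"angular":[0,0,0],"gripper":10},
    {"offset":[-2,0,0],"angular":[0,0,0],"gripper":10},
    {"offset":[-3,0,0],"angular":[0,0,0],"gripper":10}
  ]
}}

```text
time: 9.65
eef_pos: [0.5613, -0.1497, 0.0392]
orientation: [-0.001, 0.656, 0.755, 0.001]
force: [-0.0, 8.3, 0.8]
opening: 0.0177
```

```bash
python3 - <<'E'
from h import *
c=zoom("side","k0.png",(290,160,60,50),s=12)
c=zoom("top","k1.png",(310,180,100,70),s=7)
s=get_state(); print(s["eef_pos"].round(4),s["force"].round(1),s["ft_torque"].round(2),s["opening"])
E
```

```text
[ 0.5613 -0.1497  0.0392] [-0.1  5.7  0.4] [0.92 0.1  0.03] 0.01775903560773468
```

View pics/k0.png

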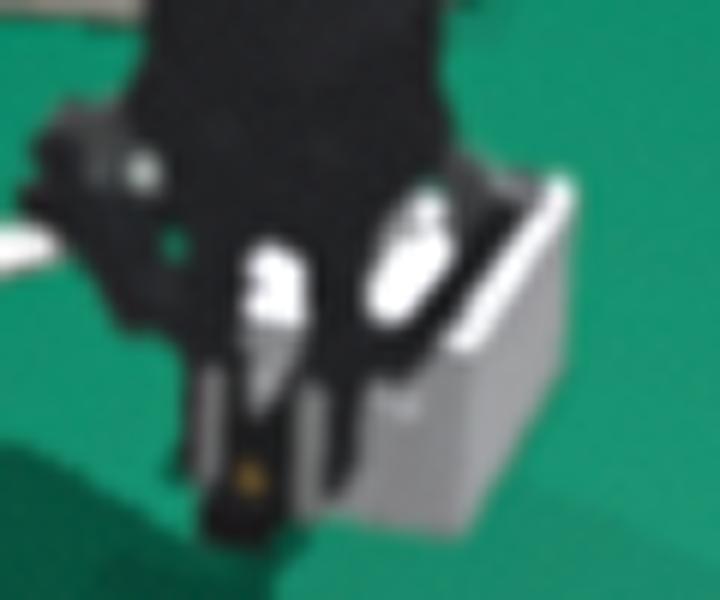

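Call:
{"api": "step_arm", "payload": {
  "rows": [
    {"offset":[0,0,1],"angular":[0,0,0],"gripper":10},
    {"offset":[0,0,2],"angular":[0,0,0],"gripper":10},
    {"offset":[0,0,2.3],"angular":[0,0,0],"gripper":10}
  ]
}}

```text
time: 10.05
eef_pos: [0.5614, -0.1497, 0.0372]
orientation: [-0.001, 0.656, 0.755, 0.001]
force: [-0.6, 6.8, 3.0]
opening: 0.0177
```

Call:
{"api": "step_arm", "payload": {
  "rows": [
    {"offset":[0,0,0],"angular":[0,0,0],"gripper":20},
    {"offset":[0,0,0],"angular":[0,0,0],"gripper":28},
    {"offset":[0,0,0],"angular":[0,0,0],"gripper":45},
    {"offset":[0,0,0],"angular":[0,0,0],"gripper":45}
  ]
}}

```text
time: 10.45
eef_pos: [0.5617, -0.1514, 0.0373]
orientation: [0.0, 0.656, 0.755, -0.0]
force: [0.7, -0.4, 0.2]
opening: 0.0453
```

```bash
python3 - <<'E'
from h import *
c=zoom("side","l0.png",(290,160,60,50),s=12)
s=get_state(); print(s["eef_pos"].round(4),s["force"].round(1),s["ft_torque"].round(2),s["opening"])
E
```

```text
[ 0.5616 -0.1514  0.0372] [-0.8  0.4 -0.4] [-0.01  0.    0.02] 0.045315192700738305
```

View pics/l0.png

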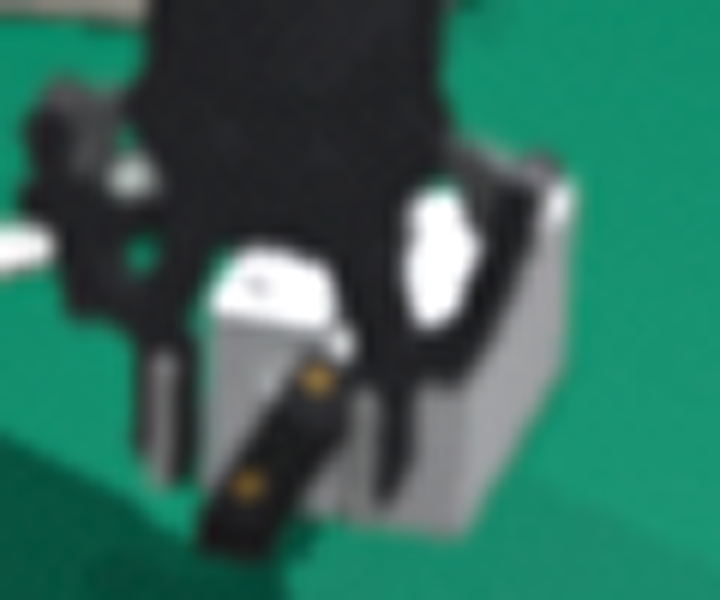

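Call:
{"api": "step_arm", "payload": {
  "rows": [
    {"offset":[0,0,-10],"angular":[0,0,0],"gripper":45},
    {"offset":[0,0,-25],"angular":[0,0,0],"gripper":45},
    {"offset":[0,0,-50],"angular":[0,0,0],"gripper":45},
    {"offset":[0,0,-90],"angular":[0,0,0],"gripper":45},
    {"offset":[0,0,-125],"angular":[0,0,0],"gripper":45}
  ]
}}

```text
time: 11.0
eef_pos: [0.5618, -0.1512, 0.1652]
orientation: [0.001, 0.656, 0.755, 0.0]
force: [0.9, -0.7, -0.6]
opening: 0.0448
```

```bash
python3 - <<'E'
from h import *
cs=zoom("side","m0.png",(225,205,70,50),s=10)
ct=zoom("top","m1.png",(260,170,60,60),s=10)
zoom("side","m2.png",(290,160,60,50),s=12)
s=get_state(); print(s["time"],s["eef_pos"].round(4))
for cam in("side","top"):
    for l in("long_shell","long_shell_mouth","long_shell_tail"):
        print(l,cam,[((np.array(r["position"])*[420,560])[::-1].round(1).tolist(),round(r["score"],2)) for r in mark_of(l,cam)][:2])
    for r in masks_of("long_shell",cam)[:1]:
        m=r["mask"]; v,u=np.nonzero(m); print(cam,"mask",len(u),u.min(),u.max(),v.min(),v.max(),u.mean().round(2),v.mean().round(2),r["score"])
        w,V=np.linalg.eigh(np.cov(np.vstack([u,v]))); print(V[:,1],np.sqrt(w))
E
```

```text
11.15 [ 0.5641 -0.1521  0.1674]
long_shell side [([256.9, 233.5], 0.5), ([316.7, 190.3], 0.27)]
long_shell_mouth side [([253.9, 236.2], 0.42)]
long_shell_tail side [([262.2, 223.8], 0.66), ([318.8, 189.4], 0.53)]
side mask 133 251 264 224 239 257.63 231.82 0.42
[-0.59807566  0.80143965] [2.22122082 4.86744912]
long_shell top [([285.1, 192.9], 0.64)]
long_shell_mouth top [([274.6, 197.1], 0.52), ([281.2, 220.6], 0.37)]
long_shell_tail top [([294.3, 190.3], 0.42)]
top mask 126 276 295 191 199 284.9 194.63 0.59
[-0.98540076  0.17025083] [1.90770243 5.4464293 ]
```

View pics/m0.png

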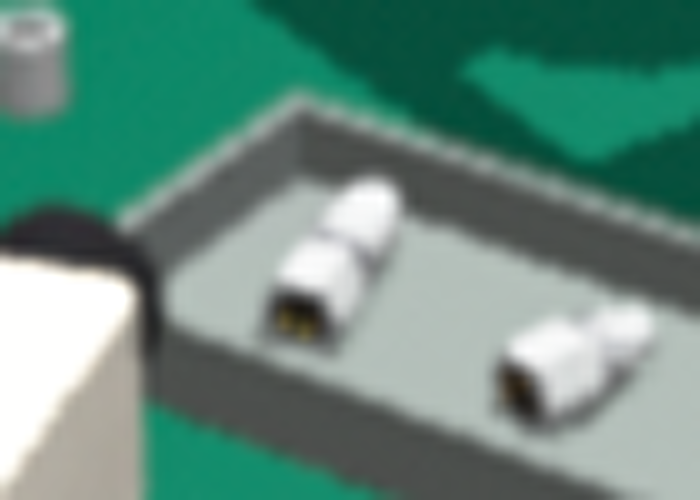

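View pics/m1.png

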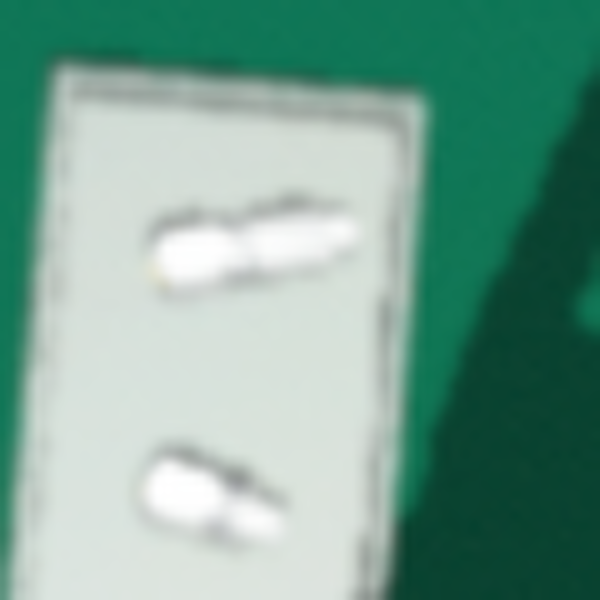

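View pics/m2.png

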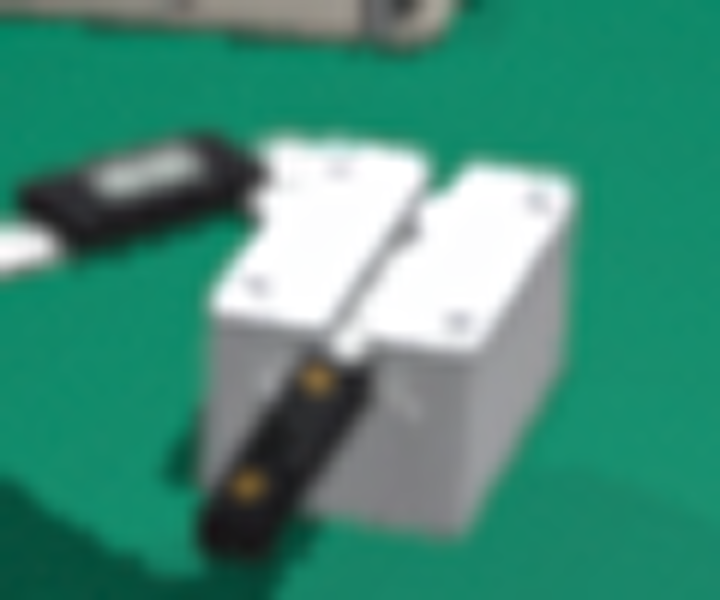

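```bash
cat > sh.py <<'E'
from fit import *
t,s="top","side"
zm=Z((225,205),10); zn=Z((260,170),10)
obs=[(t,(.032,0,.016),zn((149,262))),(t,(-.032,0,.016),zn((359,231))),(s,(.032,0,.016),zm((303,317)))]
x=fit("shell",obs,[.635,.045,1.7]); x2=fit("shelltop",obs[:2],[.635,.045,1.7])
import sys
for cam,fn,z0,off in((s,"m0.png",zm,(225,205)),(t,"m1.png",zn,(260,170))):
    im=cv2.imread("pics/"+fn); c,sn=np.cos(x[2]),np.sin(x[2]);R=np.array([[c,-sn,0],[sn,c,0],[0,0,1]])
    for X,r in((.032,.0115),(.012,.0115),(.012,.011),(-.022,.011),(-.022,.007),(-.032,.007)):
        a=np.linspace(0,2*np.pi,40); P=np.array([R@[X,r*np.cos(k),r*np.sin(k)]+[x[0],x[1],.016] for k in a])
        u=((proj(cam,P)-off+.5)*10-.5).round().astype(int); cv2.polylines(im,[u],True,(0,0,255),1)
    cv2.imwrite("pics/o"+fn,im)
E
python3 sh.py
```

```text
shell [0.6326 0.0506] yaw 100.01 [] 
 [[1.0, 0.1], [-0.7, 0.1], [-0.2, -0.0]]
shelltop [0.6329 0.051 ] yaw 99.34 [] 
 [[0.8, -0.1], [-0.8, 0.1]]
```

View pics/om0.png

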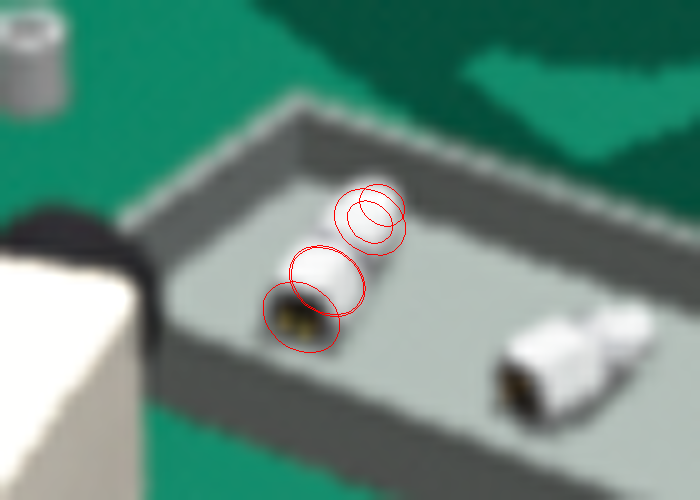

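View pics/om1.png

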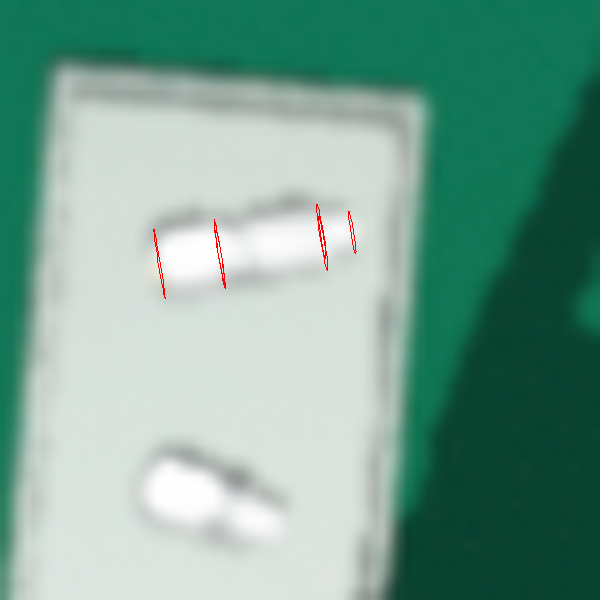

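```bash
python3 - <<'E'
from h import *
p=np.array([.4869,.1565,.0303])
for uz in((338,495),(265,445),(350,500)):
    o,d=ray("side",(np.array(uz)+.5)/10-.5+[255,215]); k=(p[1]+.011-o[1])/d[1]; print("d0 tip",(o+k*d-p).round(4))
# l0: released open 45 at (.5616,-.1514,.0372), scale12 off(290,160)
p=np.array([.5616,-.1514,.0372])
for uz in((170,488),(385,503)):
    o,d=ray("side",(np.array(uz)+.5)/12-.5+[290,160]); k=(p[1]+.0-o[1])/d[1]; print("l0 tip",(o+k*d-p).round(4))
go((.6344,.0446,.12),100)
E
```

```text
d0 tip [-0.0109  0.011  -0.0002]
d0 tip [0.0099 0.011  0.0076]
d0 tip [-0.0143  0.011  -0.0004]
l0 tip [ 0.0279  0.     -0.0053]
l0 tip [-0.0327  0.      0.0065]
t 11.55 pos [ 0.5609 -0.1508  0.1609] q [-0.4   0.18  1.71 -0.    1.25 -0.54] F [-0.   0.2 -0.2] open 45.3
offset [183.2, 100.1, 40.9] ang [-0.11, -0.06, -1.99]
```

Call:
{"api": "step_arm", "payload": {
  "rows": [
    {"offset":[48,5,0],"angular":[0,0,-0.5],"gripper":45},
    {"offset":[95,25,5],"angular":[0,0,-1],"gripper":45},
    {"offset":[135,55,15],"angular":[0,0,-2],"gripper":45},
    {"offset":[165,85,30],"angular":[0,0,-2],"gripper":45},
    {"offset":[183,100,41],"angular":[0,0,-2],"gripper":45}
  ]
}}

```text
time: 12.05
eef_pos: [0.6359, 0.0474, 0.1198]
orientation: [-0.0, 0.642, 0.767, 0.0]
force: [-0.1, 0.1, 0.1]
opening: 0.045
```

Call:
{"api": "step_arm", "payload": {
  "rows": [
    {"offset":[0,0,20],"angular":[0,0,0],"gripper":45},
    {"offset":[0,0,45],"angular":[0,0,0],"gripper":45},
    {"offset":[0,0,60],"angular":[0,0,0],"gripper":45},
    {"offset":[0,0,60],"angular":[0,0,0],"gripper":45},
    {"offset":[0,0,60],"angular":[0,0,0],"gripper":45}
  ]
}}

```text
time: 12.55
eef_pos: [0.635, 0.0439, 0.0611]
orientation: [-0.0, 0.643, 0.766, -0.0]
force: [0.2, 0.1, 0.9]
opening: 0.0445
```

```bash
python3 - <<'E'
from h import *
zoom("side","n0.png",(215,160,100,85),s=7)
go((.6344,.0446,.034),100)
E
```

```text
t 12.6 pos [0.6357 0.0438 0.0621] q [-0.05  0.42  1.62  0.    1.1  -0.23] F [ 0.1 -1.1 -0. ] open 44.8
offset [1.0, -1.2, 28.1] ang [0.08, 0.02, -0.01]
```

View pics/n0.png

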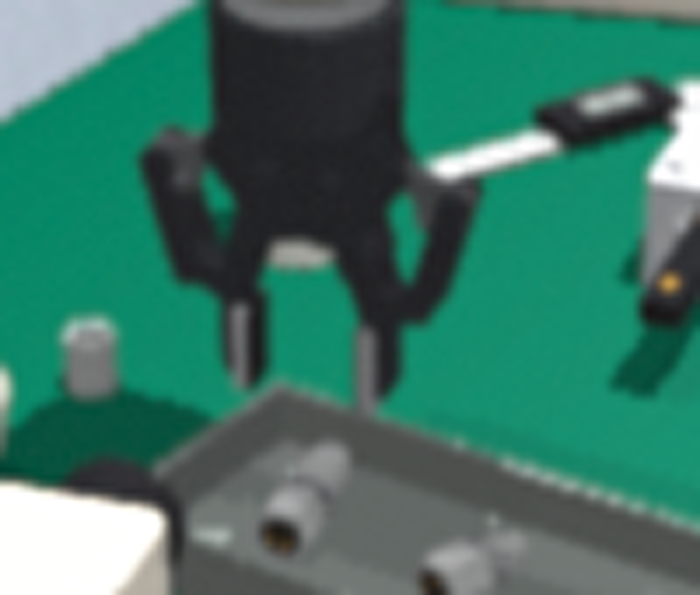

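```bash
python3 - <<'E'
from h import *
p=np.array([.6357,.0438,0])
for z in(.016,.03,.042,.062,.07): print(z,((proj("side",p+[0,0,z])[0]-[215,160]+.5)*7).round())
for dx in(.0225,-.0225): print(((proj("side",p+[dx,0.011,.042])[0]-[215,160]+.5)*7).round(),((proj("side",p+[dx,0.011,.062])[0]-[215,160]+.5)*7).round())
E
```

```text
0.016 [312. 487.]
0.03 [311. 458.]
0.042 [311. 433.]
0.062 [310. 390.]
0.07 [310. 373.]
[249. 431.] [248. 388.]
[345. 460.] [345. 416.]
```

Call:
{"api": "step_arm", "payload": {
  "rows": [
    {"offset":[0.5,-1,12],"angular":[0,0,0],"gripper":45},
    {"offset":[0.5,-1,22],"angular":[0,0,0],"gripper":45},
    {"offset":[0.5,-1,28],"angular":[0,0,0],"gripper":45},
    {"offset":[0.5,-1,28],"angular":[0,0,0],"gripper":45}
  ]
}}

```text
time: 13.0
eef_pos: [0.6327, 0.0445, 0.0314]
orientation: [-0.001, 0.643, 0.766, -0.001]
force: [-0.1, 1.0, -0.1]
opening: 0.0449
```

```bash
python3 - <<'E'
from h import *
zoom("side","p0.png",(225,180,80,70),s=8)
go((.6344,.0446,.030),100)
E
```

```text
t 13.05 pos [0.6333 0.0444 0.0322] q [-0.05  0.45  1.63  0.    1.06 -0.23] F [0.1 0.5 0.5] open 44.8
offset [-0.0, 1.2, 2.2] ang [-0.09, -0.02, 0.01]
```

View pics/p0.png

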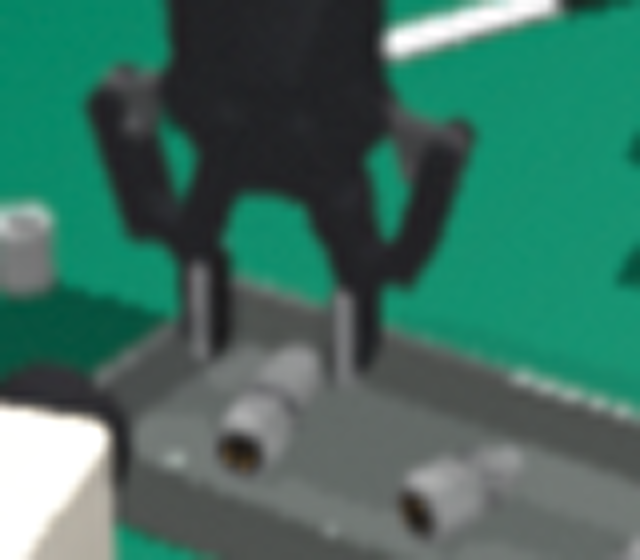

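Call:
{"api": "step_arm", "payload": {
  "rows": [
    {"offset":[0,1,1.5],"angular":[0,0,0],"gripper":45},
    {"offset":[0,1,3],"angular":[0,0,0],"gripper":45},
    {"offset":[0,1,3],"angular":[0,0,0],"gripper":45}
  ]
}}

```text
time: 13.35
eef_pos: [0.6351, 0.0446, 0.0301]
orientation: [0.0, 0.643, 0.766, 0.0]
force: [0.9, -0.5, -0.6]
opening: 0.0448
```

Call:
{"api": "step_arm", "payload": {
  "rows": [
    {"offset":[0,0,1.5],"angular":[0,0,0],"gripper":45},
    {"offset":[0,0,3],"angular":[0,0,0],"gripper":45},
    {"offset":[0,0,3],"angular":[0,0,0],"gripper":45}
  ]
}}

```text
time: 13.65
eef_pos: [0.6347, 0.0446, 0.0268]
orientation: [-0.0, 0.643, 0.766, -0.0]
force: [0.1, -1.1, -0.3]
opening: 0.045
```

Call:
{"api": "step_arm", "payload": {
  "rows": [
    {"offset":[0,0,1.5],"angular":[0,0,0],"gripper":45},
    {"offset":[0,0,3],"angular":[0,0,0],"gripper":45},
    {"offset":[0,0,3],"angular":[0,0,0],"gripper":45}
  ]
}}

```text
time: 13.95
eef_pos: [0.6347, 0.0446, 0.0238]
orientation: [-0.0, 0.643, 0.766, -0.0]
force: [-0.2, 0.4, 0.4]
opening: 0.0448
```

Call:
{"api": "step_arm", "payload": {
  "rows": [
    {"offset":[0,0,1.5],"angular":[0,0,0],"gripper":45},
    {"offset":[0,0,3],"angular":[0,0,0],"gripper":45},
    {"offset":[0,0,3],"angular":[0,0,0],"gripper":45}
  ]
}}

```text
time: 14.25
eef_pos: [0.6347, 0.0446, 0.0207]
orientation: [-0.0, 0.643, 0.766, -0.0]
force: [-0.1, 0.2, 0.2]
opening: 0.0448
```

```bash
python3 - <<'E'
from h import *
zoom("side","p1.png",(225,180,80,70),s=8)
go((.6344,.0446,.030),100)
E
```

```text
t 14.3 pos [0.6348 0.0446 0.0209] q [-0.05  0.47  1.63  0.    1.04 -0.23] F [-0.3 -0.   0.7] open 44.9
offset [0.1, -0.4, -9.1] ang [-0.02, -0.01, 0.01]
```

View pics/p1.png

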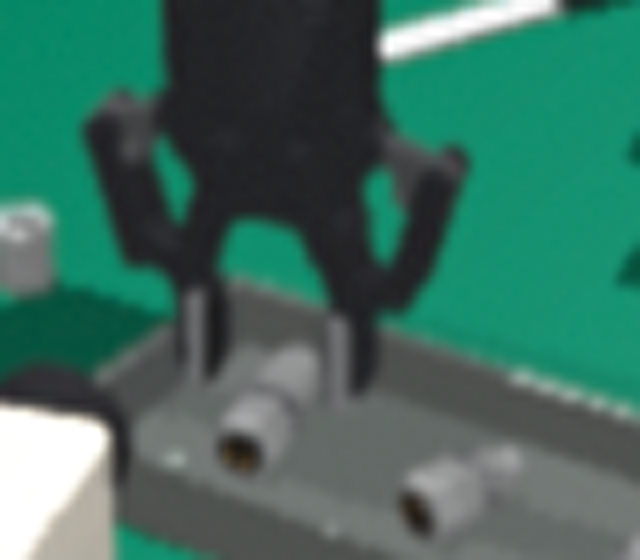

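Call:
{"api": "step_arm", "payload": {
  "rows": [
    {"offset":[0,0,1.5],"angular":[0,0,0],"gripper":45},
    {"offset":[0,0,3],"angular":[0,0,0],"gripper":45},
    {"offset":[0,0,3],"angular":[0,0,0],"gripper":45}
  ]
}}

```text
time: 14.6
eef_pos: [0.6347, 0.0446, 0.0178]
orientation: [-0.0, 0.643, 0.766, -0.0]
force: [0.5, 1.0, -0.1]
opening: 0.045
```

Call:
{"api": "step_arm", "payload": {
  "rows": [
    {"offset":[0,0,1.5],"angular":[0,0,0],"gripper":45},
    {"offset":[0,0,3],"angular":[0,0,0],"gripper":45},
    {"offset":[0,0,3],"angular":[0,0,0],"gripper":45}
  ]
}}

```text
time: 14.9
eef_pos: [0.6347, 0.0446, 0.0147]
orientation: [-0.0, 0.643, 0.766, -0.0]
force: [-0.4, 1.0, 0.7]
opening: 0.0448
```

Still no contact, so the tips indeed sit near the TCP height. Close gently here and watch the force.

Call:
{"api": "step_arm", "payload": {
  "rows": [
    {"offset":[0,0,0],"angular":[0,0,0],"gripper":35},
    {"offset":[0,0,0],"angular":[0,0,0],"gripper":28},
    {"offset":[0,0,0],"angular":[0,0,0],"gripper":24}
  ],
  "squeeze": 30
}}

```text
time: 15.2
eef_pos: [0.635, 0.0446, 0.0152]
orientation: [0.0, 0.643, 0.766, 0.0]
force: [-0.0, -0.8, -0.3]
opening: 0.0242
```

```bash
python3 - <<'E'
from h import *
zoom("side","p2.png",(225,190,70,60),s=9)
go((.6344,.0446,.030),100)
E
```

```text
t 15.25 pos [0.635  0.0446 0.0151] q [-0.05  0.48  1.63 -0.    1.03 -0.23] F [-0.2 -0.5 -1. ] open 23.5
offset [0.1, -0.6, -14.9] ang [0.01, 0.0, 0.02]
```

View pics/p2.png

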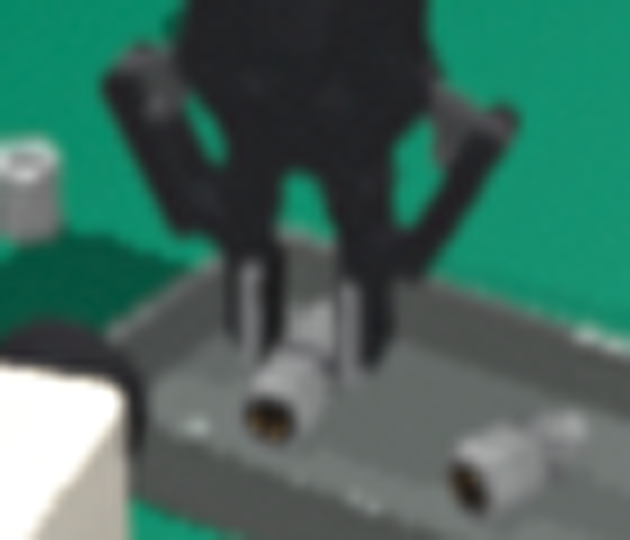

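```bash
python3 - <<'E'
from h import *
p=np.array([.635,.0446,.0151])
for uz in((268,360),(340,385)):
    o,d=ray("side",(np.array(uz)+.5)/9-.5+[225,190]); k=(p[1]+.011-o[1])/d[1]; print((o+k*d-p).round(4),(o+k*d)[2])
E
```

```text
[0.0092 0.011  0.0032] 0.018315639712815912
[-0.0173  0.011   0.0022] 0.017298490557793422
```

Call:
{"api": "step_arm", "payload": {
  "rows": [
    {"offset":[0,0,0],"angular":[0,0,0],"gripper":30},
    {"offset":[0,0,2],"angular":[0,0,0],"gripper":30},
    {"offset":[0,0,3],"angular":[0,0,0],"gripper":30},
    {"offset":[0,0,3],"angular":[0,0,0],"gripper":30}
  ]
}}

```text
time: 15.65
eef_pos: [0.6347, 0.0446, 0.0117]
orientation: [-0.0, 0.643, 0.766, -0.0]
force: [0.2, -1.1, 0.2]
opening: 0.0299
```

Call:
{"api": "step_arm", "payload": {
  "rows": [
    {"offset":[0,0,1.5],"angular":[0,0,0],"gripper":30},
    {"offset":[0,0,3],"angular":[0,0,0],"gripper":30},
    {"offset":[0,0,3],"angular":[0,0,0],"gripper":30}
  ]
}}

```text
time: 15.95
eef_pos: [0.6347, 0.0447, 0.0087]
orientation: [-0.0, 0.643, 0.766, -0.0]
force: [0.4, 0.7, -0.5]
opening: 0.0301
```

Call:
{"api": "step_arm", "payload": {
  "rows": [
    {"offset":[0,0,0],"angular":[0,0,0],"gripper":24},
    {"offset":[0,0,0],"angular":[0,0,0],"gripper":18},
    {"offset":[0,0,0],"angular":[0,0,0],"gripper":12},
    {"offset":[0,0,0],"angular":[0,0,0],"gripper":12}
  ],
  "squeeze": 40
}}

```text
time: 16.35
eef_pos: [0.6351, 0.0446, 0.0092]
orientation: [0.0, 0.643, 0.766, 0.0]
force: [0.4, -0.1, 0.8]
opening: 0.0205
```

```bash
python3 - <<'E'
from h import *
zoom("side","q0.png",(225,190,70,60),s=9)
go((.6344,.0446,.030),100); print(get_state()["orientation"])
E
```

```text
t 16.4 pos [0.6351 0.0446 0.0092] q [-0.05  0.49  1.64 -0.    1.02 -0.23] F [-0.7  0.2  0.7] open 20.5
offset [0.1, -0.6, -20.8] ang [0.02, 0.01, 0.01]
[1.44982996e-04 6.42688671e-01 7.66127434e-01 8.35537994e-05]
```

View pics/q0.png

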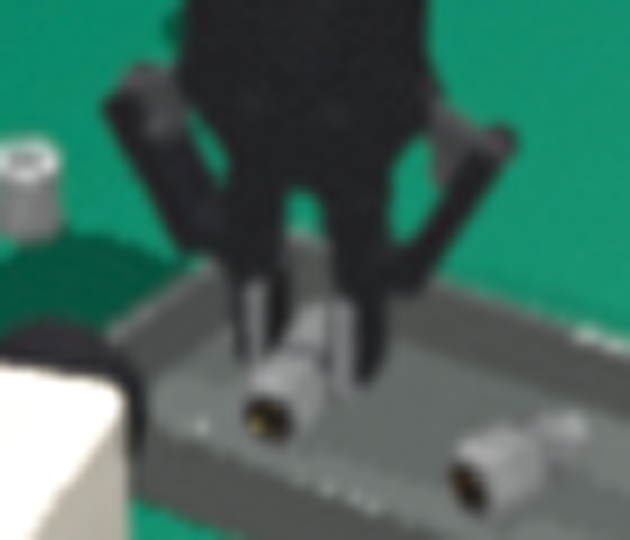

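Call:
{"api": "step_arm", "payload": {
  "rows": [
    {"offset":[0,0,-4],"angular":[0,0,0],"gripper":12},
    {"offset":[0,0,-12],"angular":[0,0,0],"gripper":12},
    {"offset":[0,0,-25],"angular":[0,0,0],"gripper":12},
    {"offset":[0,0,-45],"angular":[0,0,0],"gripper":12},
    {"offset":[0,0,-70],"angular":[0,0,0],"gripper":12}
  ],
  "squeeze": 70
}}

```text
time: 16.9
eef_pos: [0.6343, 0.0447, 0.0798]
orientation: [-0.001, 0.643, 0.766, -0.0]
force: [-0.2, -0.1, 0.8]
opening: 0.0193
```

```bash
python3 - <<'E'
from h import *
zoom("side","r0.png",(215,160,90,80),s=7)
# shell held: shell x = tool x ; origin = TCP + .005*x(+err), z +.0068
F=np.array([.5168,.2730,.2245]); a=np.radians(102.45); x=np.array([np.cos(a),np.sin(a),0])
o=F-.032*x; t=o-.005*x; t[2]-=.0068; print("target TCP",t.round(4))
go(t,102.45)
s=get_state(); print(s["force"],s["ft_torque"],s["opening"])
E
```

```text
target TCP [0.5248 0.2369 0.2177]
t 16.95 pos [0.6378 0.0446 0.0856] q [-0.05  0.39  1.61 -0.    1.14 -0.23] F [2.6 0.6 2.4] open 19.5
offset [208.8, -76.9, -132.9] ang [0.37, 0.09, -2.43]
[2.58488785 0.61869066 2.42221686] [-0.02654346 -0.0938118  -0.07962458] 0.019499588927647468
```

View pics/r0.png

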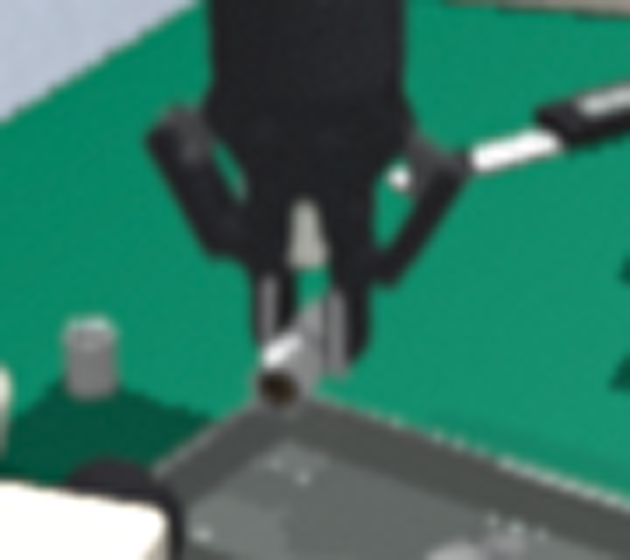

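Call:
{"api": "step_arm", "payload": {
  "rows": [
    {"offset":[10,0,-45],"angular":[0,0,0],"gripper":12},
    {"offset":[35,-10,-85],"angular":[0,0,-1],"gripper":12},
    {"offset":[75,-25,-115],"angular":[0,0,-2],"gripper":12},
    {"offset":[115,-45,-133],"angular":[0,0,-2.4],"gripper":12},
    {"offset":[155,-65,-133],"angular":[0,0,-2.4],"gripper":12}
  ]
}}

```text
time: 17.45
eef_pos: [0.5454, 0.1875, 0.2174]
orientation: [0.003, 0.627, 0.779, 0.003]
force: [0.5, 0.3, -1.5]
opening: 0.0196
```

Call:
{"api": "step_arm", "payload": {
  "rows": [
    {"offset":[20,-5,0],"angular":[0,0,0],"gripper":12},
    {"offset":[30,-10,0],"angular":[0,0,0],"gripper":12},
    {"offset":[30,-10,0],"angular":[0,0,0],"gripper":12},
    {"offset":[30,-10,0],"angular":[0,0,0],"gripper":12}
  ]
}}

```text
time: 17.85
eef_pos: [0.5282, 0.2124, 0.2122]
orientation: [0.0, 0.627, 0.779, -0.0]
force: [-0.1, -0.8, -0.9]
opening: 0.019
```

```bash
python3 - <<'E'
from h import *
go((.5248,.2369,.2177),102.45)
E
```

```text
t 17.85 pos [0.5282 0.2124 0.2122] q [ 0.24  0.1   1.7  -0.    1.34  0.03] F [-0.1 -0.8 -0.9] open 19.0
offset [24.7, 1.9, -5.5] ang [0.02, 0.03, -0.05]
```

Call:
{"api": "step_arm", "payload": {
  "rows": [
    {"offset":[8,1,-3],"angular":[0,0,0],"gripper":12},
    {"offset":[16,2,-5],"angular":[0,0,0],"gripper":12},
    {"offset":[24,2,-5.5],"angular":[0,0,0],"gripper":12},
    {"offset":[24,2,-5.5],"angular":[0,0,0],"gripper":12}
  ]
}}

```text
time: 18.25
eef_pos: [0.5246, 0.2379, 0.2177]
orientation: [-0.0, 0.626, 0.78, 0.0]
force: [0.8, -0.3, 0.3]
opening: 0.0195
```

```bash
python3 - <<'E'
from h import *
zoom("side","s0.png",(170,110,110,150),s=4); 
zoom("side","s0b.png",(220,150,60,60),s=10)
zoom("top","s1.png",(110,180,140,100),s=5)
go((.5248,.2369,.2177),102.45)
for cam in("side","top"):
    for l in("long_shell","long_shell_mouth","long_shell_tail","lens"):
        print(l,cam,[((np.array(r["position"])*[420,560])[::-1].round(1).tolist(),round(r["score"],2)) for r in mark_of(l,cam)][:2])
print("pred mouth",proj("side",[.5168,.2730,.2245]),proj("top",[.5168,.2730,.2245]))
E
```

```text
t 18.4 pos [0.5245 0.237  0.2174] q [ 0.29  0.11  1.68 -0.    1.35  0.07] F [ 0.3  0.8 -0.1] open 19.0
offset [-0.1, 0.3, -0.3] ang [-0.02, 0.01, -0.02]
long_shell side [([253.0, 206.5], 0.48)]
long_shell_mouth side [([252.3, 211.5], 0.64)]
long_shell_tail side [([259.5, 196.3], 0.55)]
lens side [([228.6, 232.3], 0.88)]
long_shell top []
long_shell_mouth top [([278.4, 219.9], 0.61)]
long_shell_tail top []
lens top [([267.4, 149.8], 0.69), ([173.6, 233.8], 0.68)]
pred mouth [[250.14877579 209.89423231]] [[207.98255073 227.70273391]]
```

View pics/s0.png

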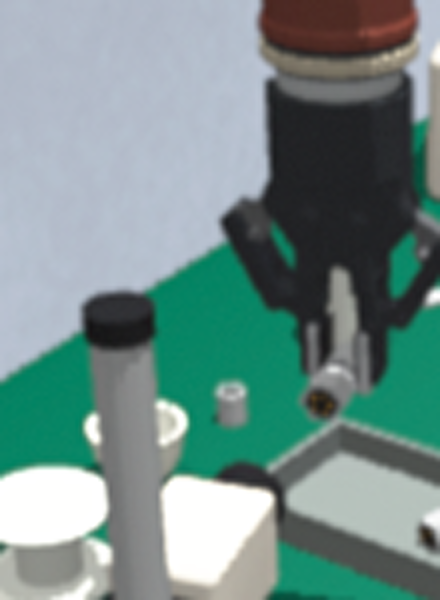

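View pics/s0b.png

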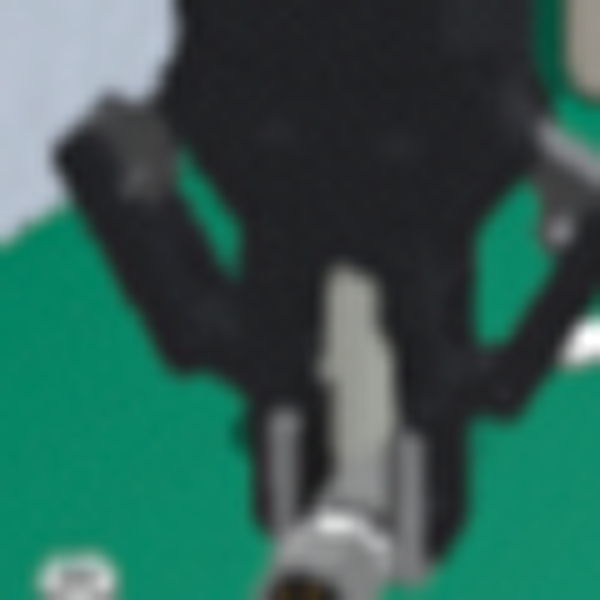

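View pics/s1.png

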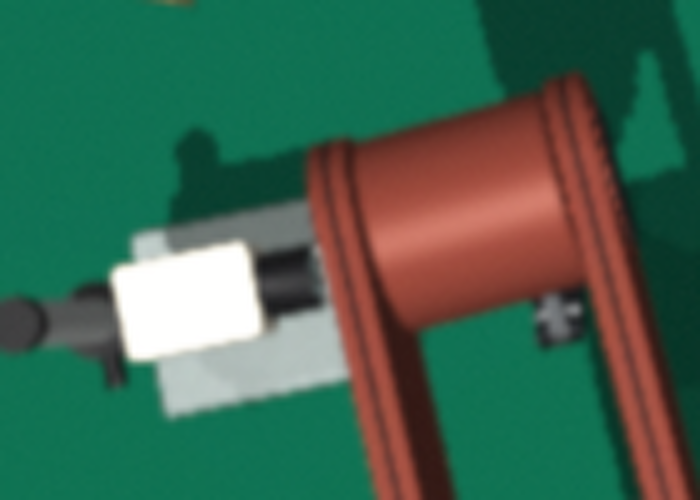

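```bash
python3 - <<'E'
from h import *
c=capture("side"); off=(235,185); S=16
im=cv2.resize(c["color"][185:222,235:275,::-1],None,fx=S,fy=S,interpolation=cv2.INTER_CUBIC)
cv2.imwrite("pics/t1.png",im.copy())
th=np.radians(102.45);x=np.array([np.cos(th),np.sin(th),0]);y=np.array([-x[1],x[0],0]);z=np.array([0,0,1.])
M=np.array([.5168,.2730,.2245]); a=np.linspace(0,2*np.pi,40)
for X,r in((0,.0115),(-.02,.0115),(-.054,.011),(-.064,.007)):
    P=np.array([M+X*x+r*np.cos(k)*y+r*np.sin(k)*z for k in a]); u=((proj("side",P)-off+.5)*S-.5).round().astype(int); cv2.polylines(im,[u],True,(0,0,255),1)
cv2.imwrite("pics/t0.png",im); print(get_state()["time"],get_state()["eef_pos"])
E
```

```text
18.85 [0.52456472 0.23689875 0.21760757]
```

View pics/t0.png

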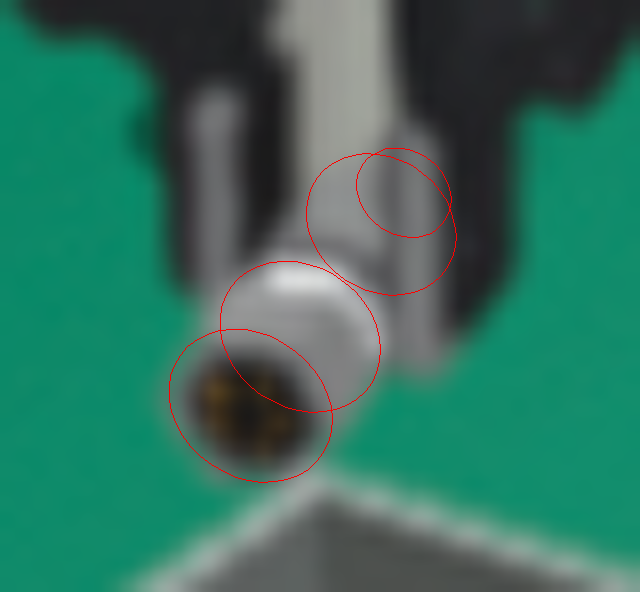

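View pics/t1.png

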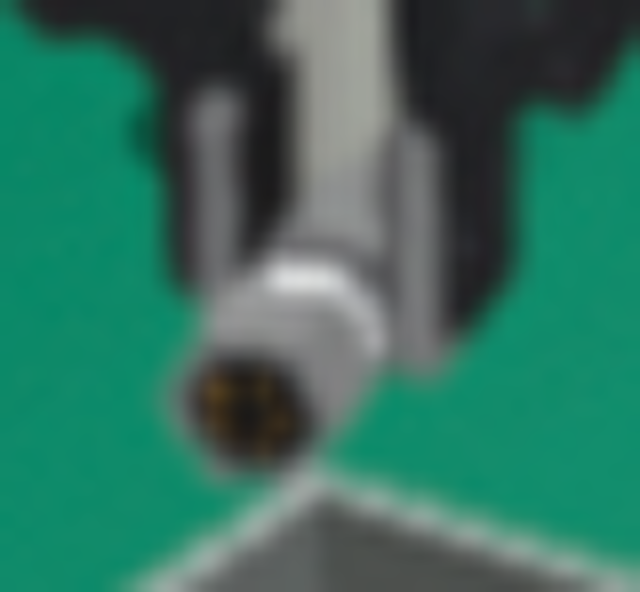

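```bash
python3 - <<'E'
from h import *
snap("side","fin_side.png",1.4); s=get_state(); print(s["time"],s["eef_pos"].round(4),s["orientation"].round(3),s["opening"],s["force"].round(1))
E
```

```text
18.9 [0.5245 0.2369 0.2176] [-0.     0.627  0.779 -0.   ] 0.019546755022687604 [0.4 0.4 0.2]
```

View pics/fin_side.png

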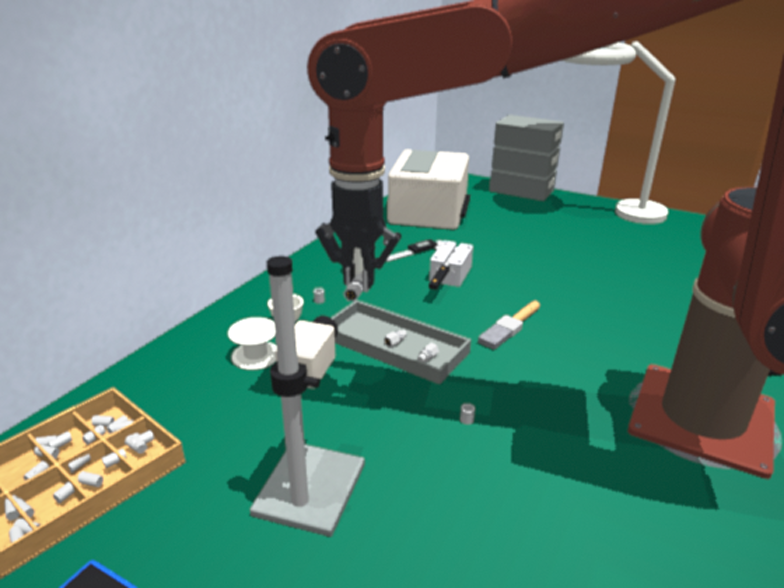

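The picture shows the blade's handle against the block (440,275), both short shells still in the tray (395,338 and 428,350), and the long shell held in the air in front of the lens (355,290). The bystanders look where they were.

```bash
python3 -c "
from station import *
close_job(); print(get_state()['time'])"
```

```text
the job is handed in; nothing more can be done
the job is handed in; nothing more can be done
```

I slid the blade into the slot and released it, then lifted the long shell and handed the job in with it still held in front of the inspection camera, at about 19 s of the 53 s.

- **Blade:** It slid in without resistance until the handle met the block, at about 8 N and within 1 mm of where I expected. I lowered it about 2 mm onto the slot floor before opening the jaws. Later pictures show it still home.
- **Long shell:** The hand settled within about 0.3 mm of the pose I worked out. In the last side view, the pin face's centre is about a third of a pixel (under 1 mm) from the predicted point 100 mm in front of the lens.
- **Everything else:** The two short shells and the other things look unmoved in the final side picture.

**Checks that were limited or disagreed:**
- **Top camera blocked:** The arm hides the shell from above in the final pose. Distance along the side camera's line of sight therefore rests on the arm's reported position and my fit of the camera stand, perhaps 2–3 mm.
- **Level and square:** I judged these from the tool angle and the shell outline in the side view. The gripper hid the tail end.
- **Fingertip height:** The side camera put the fingertips at about TCP height, not 25 mm ahead as the description says. Lowering without touching the tray floor agreed with the camera, so I set the shell grasp from that.

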